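# Refit a trolley wheel with a push nut

### The arm

A 7-joint arm with a two-finger parallel gripper is mounted at the origin on a cart in front of the work surface, level with it; the furniture and walls round the work are solid. World frame = base frame: x ahead of the robot, y to its left, z up, the work surface at z = 0. Lengths are in m, angles in degrees, forces in N, time in s.
With the tool pointing down it reaches from about 0.425 to 0.875 m from the base axis. Payload 4.7 kg.
Tool frame: the origin (TCP) lies at the very end of the fingers, on their centre line; the grasp point (between the pads) lies 19 mm behind it; z points along the fingers, y is the direction in which the jaws open and shut (so a half turn about z gives the same grasp; the last joint's range is limited). The gripper opens to 87 mm and grips with 3 to 60 N. Pads are 19 mm wide; open, the fingers measure 117 mm over their backs; the gripper's body (75 mm by 190 mm) begins 51 mm behind the grasp point.
Start: joints at [71.282, 18.392, -4.016, 83.108, 1.295, 78.541, -3.26], TCP at [0.217, -0.613, 0.223] pointing down, gripper open.
Joint ranges: [-163.93, 163.93], [-17.29, 119.83], [-79.2, 71.16], [3.27, 140.29], [-89.18, 269.18], [5.43, 117.66], [-154.24, 154.24]. Speed limits (degrees/s): [147.25, 147.25, 180, 180, 180, 180, 180].

### API

Orientations are given as [roll, pitch, yaw] about the fixed x, y, z axes, in that order (R = Rz(yaw) Ry(pitch) Rx(roll)).
In Python, from cell import monitor, imaging, ticket, spot_in, pinpoint gives the robot as it stands.
- The arm moves only by the tool servo_tool, never from a script. Its argument "targets" is a list of rows, each a list of 5 numbers: the opening in per cent of the stroke, from 0 (shut) to 100 (fully open), then the shift along the tool's x, y, z in m, then the turn about the tool's z in rad. In form: [[grip, dx, dy, dz, turn], ...]. A call has 1 to 5 rows; each row is the pose to reach, as a shift and turn from the pose commanded when the call began, along the tool's axes at that moment; what a row does not reach only later rows make up. A row lasts 1/8 s, in which the tool goes at most 62.5 mm and 10.7 degrees, less where a joint would pass 70% of its speed; a pose out of reach is approached as far as the arm can. A call with a gripper value outside its range is refused whole. The fingers move at their own pace and stop on an object; "grip_force" is the grip in N (left out, the last holds). Time passes only in rows, so rows that repeat a pose let the fingers close. It gives the time, the measured TCP pose, the force and the opening at its end, in the units of the state.
- monitor.get_obs(): the state, without advancing time (a new reading comes with each control period).
- imaging.read_camera(name): name is "scene" or "side" or "wrist"; returns a dict with "frame" (420x560x3 uint8, blue, green, red), "depth" (420x560 float32, m along the optical axis (not along the pixel's ray), 0 where there is no reading), "K" (3x3 intrinsics, pixels), "world_from_camera" (4x4, takes a point from camera to world coordinates). Camera axes: x right, y down, z forward; pixel columns grow to the right and rows downward; lengths in m; the calibration is good to about 2 mm. A picture is of the moment at which its call begins.
- ticket.sign_off(): hands the job in, once; it reports no verdict.
Trained networks look in the newest picture that a camera, given by its name, has taken for a name from the list of things; names that differ only in an ending like _2 or _b are one class to them, and where a whole thing is asked for, a point or a joint stands for the part that bears it (a point fixed in the world has none). Each returns a list of dicts, best first, with "confidence" (0 to 1); they miss things now and then, are a little off and sometimes report something else, mostly with a low value. They report only what shows in the picture. A call takes as long as a camera call.
- spot_in(camera, label): "at" ([column, row] in pixels, amid what is visible of it).
- pinpoint(camera, label): "at" ([column, row] in pixels: a listed point, or the origin of a listed thing).
The state is a dict: "time_s": time; "qpos": joint angles; "joint_velocities": joint speeds; "effort": joint torques, N m; "tool_pos": TCP position; "tool_rot": TCP orientation; "force": force on the tool from outside, world axes, zero at the start; "wrist_torque": the same for the moment, N m; "grip_width": finger opening in m.
Only numpy, scipy, OpenCV 4.12 (cv2) and the standard library are available. Lean on these libraries where they do the work, as an engineer would, in place of code of your own. Each camera call takes 0.05 s, during which the arm holds its last target.

### The job

Put the loose wheel on the dynamics trolley's bare axle, down against the collar. Set the push nut, teeth up, on the end of that axle and let go of it, then use the hollow driver to press the nut straight down the axle until it is fully home, tight against the wheel's boss. Stand the driver upright back on the bench and leave the glasses, hand lens and torch where they are.

Things in the scene. Friction and masses are not known exactly. Their poses are not given: they have to be found in the camera images.
- trolley: Aluminium dynamics trolley on its side, held fast in a 330 x 112 mm plywood cradle; upper side face 72 mm above the bench. Origin: centre of the cradle's underside; y along the trolley, z up. Two steel axles stand up from it: at y = +82 mm one that already carries a wheel and nut (fixed, shows the finished job), at y = -82 mm the bare one to work on. It cannot be moved.
- axle_seat (a point): Point on the bare axle's centre line on top of its 30 mm wide collar (6 mm high), where the wheel's underside comes to rest. Above it the axle is a plain upright shaft, 16 mm in diameter for 70 mm, then a 10 mm long taper down to 10 mm diameter. Axes as the trolley's.
- axle_tip (a point): Centre of the bare axle's end, 80 mm above axle_seat; it stands 36 mm out of the boss of a wheel that is fully down.
- wheel: Loose grey wheel with black tyre, lying flat, boss up. Tyre 124 mm in diameter, 24 mm high; in the recess inside it (95 mm wide, floor with ribs 14 mm high) stands a plain round boss, 50 mm in diameter, top 44 mm above the underside: grasp it there. Bore 19 mm, right through. 0.10 to 0.18 kg. Origin: centre of the underside, z up. On the axle it drops by its own weight.
- push_nut: Steel ring lying flat, 60 mm outer, 36 mm inner diameter, 9 mm thick; six sprung teeth inside lean inward and up to a 13.6 mm circle, 12 mm above the underside. 0.09 kg. Origin: centre of the underside, z up. Let go on the axle's end it hangs on the taper, underside about 64 mm above axle_seat. Pressing it down takes 7 to 18 N, most on the taper; it does not come up again by itself.
- nut_home (a point): Point on the bare axle's centre line 44 mm above axle_seat: the push nut's underside comes here when it is home on the boss of the wheel; the pressing force then rises sharply.
- driver: Hollow driver standing upright. Aluminium sleeve, 56 mm in diameter, 55 mm high, its open end below with a bore 43 mm wide and 45 mm deep that goes over the axle end and the teeth, so that its rim presses on the nut's ring. On top a black round handle, 32 mm in diameter, from 55 to 115 mm height. 0.3 kg. Origin: centre of the underside (open end), z up.
- lens_rail: Black optical rail along y, 640 mm long, fixed behind the loose parts, with four posts on it that reach 191 mm above the bench; keep clear. Origin: centre of its underside.
- safety_glasses: Yellow safety glasses, 59 x 126 x 44 mm, on the bench at the right; leave alone. Origin: centre of the underside.
- magnifier: Hand lens with a black handle, 62 x 148 x 9 mm, lying on the bench at the right; leave alone. Origin: centre of the underside.
- torch: Black torch with a blue ring, 104 mm long, 32 mm thick, lying on the bench at the far left; leave alone. Origin: centre of the underside.

How it is judged (in metres and radians):
On the way, in this order (a step that is already met when the one before it is completed fails the run):
1. the wheel is on the bare axle, lying flat on the collar (within 3 mm), and let go (horizontal distance between wheel and axle_seat below 0.004 m and z of wheel in the frame of axle_seat below 0.003 m and angle between wheel's own z axis and vertical below 0.06 rad and contact force between the fingers and wheel below 0.5 N), for 0.2 s.
2. the push nut hangs on the end of that axle, more than 10 mm above the boss, let go (horizontal distance between wheel and axle_seat below 0.004 m and z of wheel in the frame of axle_seat below 0.003 m and angle between wheel's own z axis and vertical below 0.06 rad and horizontal distance between push_nut and axle_seat below 0.006 m and z of push_nut in the frame of axle_seat between 0.054 and 0.074 m and contact force between the fingers and push_nut below 0.5 N and angle between push_nut's own z axis and vertical below 0.25 rad), for 0.2 s.
3. the driver presses the nut down the axle (more than 5 N, nut 4 to 12 mm above the boss) (horizontal distance between push_nut and axle_seat below 0.006 m and contact force between driver and push_nut above 5 N and z of push_nut in the frame of axle_seat between 0.048 and 0.056 m).
4. the driver presses the nut home against the boss (gap below 2.5 mm) (horizontal distance between wheel and axle_seat below 0.004 m and z of wheel in the frame of axle_seat below 0.003 m and angle between each of wheel, push_nut's own z axis and vertical below 0.06 rad and horizontal distance between push_nut and axle_seat below 0.006 m and z of push_nut in the frame of axle_seat below 0.0465 m and z of push_nut in the frame of wheel between 0.042 and 0.0465 m and contact force between driver and push_nut above 5 N).
At the end, for the whole second after the job is handed in: The wheel lies flat on the axle's collar (within 3 mm in height and 4 mm sideways), the push nut is home on its boss (gap below 2.5 mm, level within 0.06 rad), and the driver stands upright and still on the bench (underside below 5 mm, tilt below 0.06 rad) (horizontal distance between wheel and axle_seat below 0.004 m and z of wheel in the frame of axle_seat below 0.003 m and angle between each of wheel, push_nut, driver's own z axis and vertical below 0.06 rad and horizontal distance between push_nut and axle_seat below 0.006 m and z of push_nut in the frame of axle_seat below 0.0465 m and z of push_nut in the frame of wheel between 0.042 and 0.0465 m and height (world z) of driver below 0.005 m and linear speed of driver below 0.02 m/s); the robot touches nothing.
It fails at once if the safety glasses moved more than 20 mm (distance of safety_glasses from where it was at the start of the episode above 0.02 m).
It fails at once if the hand lens moved more than 20 mm (distance of magnifier from where it was at the start of the episode above 0.02 m).
It fails at once if the torch moved more than 20 mm (distance of torch from where it was at the start of the episode above 0.02 m).
It also fails if it takes over 72 s, if anything falls off the work surface, if the arm or the gripper's body presses on something with over 40 N, if the wrist force passes 120 N, or if a joint passes its speed limit or range.

## Working session

There is one attempt and no reset: what is moved stays moved. The work goes in short steps, Python scripts to look and compute and a tool call to move; the robot and the scene stay as the last step left them, time stands still between calls to the robot, and variables do not carry over. Pictures are saved under pics/ and viewed, and the job is handed in when it is done.

Besides the shell and the picture viewer there is one more tool, called after "Emit:" as a command line: name --pt "numbers of a row" for each row, then --argument value for the rest. servo_tool: Moves the arm, as the interface text tells. Its arguments: {"type":"object","properties":{"targets":{"type":"array","items":{"type":"array","items":{"type":"number"}}},"grip_force":{"type":"number"}},"required":["targets"]}

```bash
ls; mkdir -p pics
python3 - <<'E'
from cell import monitor, imaging, ticket, spot_in, pinpoint
import cv2
o=monitor.get_obs();print(o)
for n in ["scene","side"]:
    r=imaging.read_camera(n);cv2.imwrite(f"pics/{n}0.png",r["frame"]);print(n,r["K"],r["world_from_camera"])
    for l in ["wheel","push_nut","driver","axle_tip","axle_seat","nut_home","trolley","torch","safety_glasses","magnifier","lens_rail"]:
        p=pinpoint(n,l);print(l,[(x["at"],round(x["confidence"],2)) for x in p[:2]])
E
```

```text
pics
{'time_s': 0.0, 'qpos': array([71.2805234 , 18.43921228, -4.01500057, 83.17551335,  1.2959639 ,
       78.5398202 , -3.26181784]), 'joint_velocities': array([-0.03248027, -0.03603476,  0.03894332,  0.03993859,  0.10413763,
        0.04037329,  0.00278314]), 'effort': array([ 3.95849736e-05, -4.91287601e+01, -4.03924529e-01, -3.12528133e+01,
       -6.39450434e-02,  4.38096269e-02,  1.91352478e-04]), 'tool_pos': array([ 0.21702284, -0.61211313,  0.22145435]), 'tool_rot': array([-1.79890749e+02,  6.85230190e-03,  1.95271171e+01]), 'force': array([ 0.19165856, -0.10558205,  0.24731178]), 'wrist_torque': array([-0.01014529, -0.01106686,  0.031105  ]), 'grip_width': 0.08703975414274895}
scene [[466.1227304    0.         274.55581822]
 [  0.         466.1227304  211.6466439 ]
 [  0.           0.           1.        ]] [[ 0.59879295 -0.36183371  0.71450918 -0.73244638]
 [-0.80075519 -0.25328461  0.5428057  -0.99455798]
 [-0.01543122 -0.89717516 -0.44140526  0.90153528]
 [ 0.          0.          0.          1.        ]]
wheel [([228.2, 242.5], 0.89)]
push_nut [([203.8, 228.0], 0.4)]
dr
[... 298 characters left out ...]
3.32989653]
 [  0.         484.88260981 220.01558028]
 [  0.           0.           1.        ]] [[-0.90610149 -0.21820375  0.36244614 -0.0742317 ]
 [-0.42240225  0.5143855  -0.74631354  1.18187125]
 [-0.02358863 -0.82933388 -0.55825522  1.04073343]
 [ 0.          0.          0.          1.        ]]
wheel [([296.4, 282.1], 0.57)]
push_nut [([274.3, 313.4], 0.57)]
driver [([250.4, 345.8], 0.96)]
axle_tip [([338.1, 174.7], 0.78)]
axle_seat [([339.8, 194.0], 0.65)]
nut_home [([341.6, 186.2], 0.65)]
trolley []
torch [([223.5, 395.9], 0.97)]
safety_glasses [([297.6, 185.8], 0.47), ([295.7, 279.9], 0.46)]
magnifier [([355.4, 182.4], 0.6), ([331.8, 219.0], 0.38)]
lens_rail [([274.3, 312.1], 0.59)]
```

View pics/scene0.png

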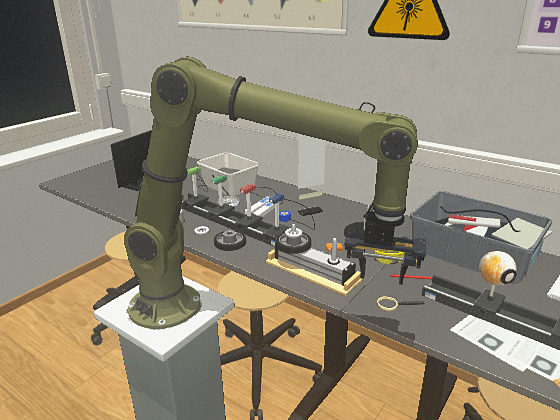

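View pics/side0.png

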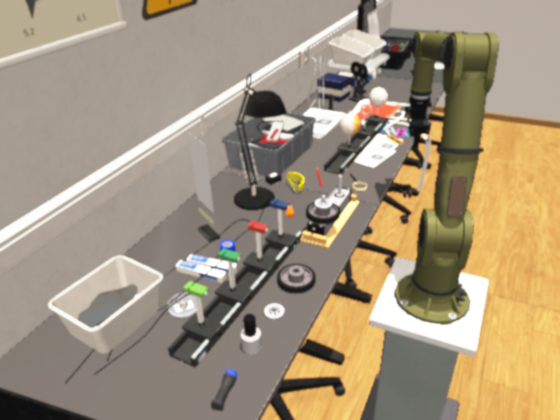

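The scene view shows the wheel at (228,240), the nut at (203,230) and the bare axle at (334,250), with the driver hidden behind the arm. The side view shows the wheel at (297,277), nut (274,311), driver (250,335), torch (225,388) and bare axle (340,185). Next I'll get positions from depth.

```bash
cat > h.py <<'E'
from cell import monitor, imaging, ticket, spot_in, pinpoint
import numpy as np, cv2
def cloud(r):
    d=r["depth"];K=r["K"];T=r["world_from_camera"]
    v,u=np.mgrid[:d.shape[0],:d.shape[1]]
    P=np.stack([(u-K[0,2])/K[0,0]*d,(v-K[1,2])/K[1,1]*d,d],-1)@T[:3,:3].T+T[:3,3]
    P[d==0]=np.nan
    return P
def ray(r,px,z):
    K=r["K"];T=r["world_from_camera"]
    d=T[:3,:3]@np.array([(px[0]-K[0,2])/K[0,0],(px[1]-K[1,2])/K[1,1],1]);o=T[:3,3]
    return o+d*(z-o[2])/d[2]
def proj(r,p):
    T=r["world_from_camera"];c=T[:3,:3].T@(np.asarray(p)-T[:3,3]);K=r["K"]
    return K[0,0]*c[0]/c[2]+K[0,2],K[1,1]*c[1]/c[2]+K[1,2]
E
python3 - <<'E'
from h import *
np.set_printoptions(precision=4,suppress=True)
H={"wheel":0,"push_nut":0,"driver":0,"axle_tip":.158,"axle_seat":.078,"nut_home":.122,"torch":0,"magnifier":0,"safety_glasses":0}
for n in ["scene","side"]:
    r=imaging.read_camera(n);P=cloud(r)
    for l,z in H.items():
        for x in pinpoint(n,l)[:1]:
            a=x["at"];print(n,l,ray(r,a,z),x["confidence"],P[int(a[1]),int(a[0])])
r=imaging.read_camera("wrist");cv2.imwrite("pics/w0.png",r["frame"]);print(r["world_from_camera"],r["K"])
E
```

```text
scene wheel [0.4109 0.0964 0.    ] 0.98 [0.3918 0.0802 0.0156]
scene push_nut [0.437  0.2597 0.    ] 0.53 [0.4213 0.248  0.0115]
scene driver [0.4217 0.3951 0.    ] 0.59 [ 0.0631 -0.0354  0.2827]
scene axle_tip [ 0.407  -0.3473  0.158 ] 0.62 [ 0.653  -0.2062 -0.003 ]
scene axle_seat [ 0.413  -0.3565  0.078 ] 0.88 [ 0.4169 -0.3513  0.0753]
scene nut_home [ 0.439  -0.3476  0.122 ] 0.84 [ 0.4201 -0.3579  0.1368]
scene magnifier [ 0.4371 -0.5859  0.    ] 0.54 [ 0.4278 -0.5876  0.0065]
scene safety_glasses [ 0.654  -0.4712  0.    ] 0.67 [ 0.6607 -0.4686 -0.0031]
side wheel [0.4243 0.0939 0.    ] 0.85 [0.4141 0.1186 0.0233]
side push_nut [0.4167 0.2406 0.    ] 0.61 [ 0.4201  0.2392 -0.0018]
side driver [0.4117 0.4036 0.    ] 0.72 [0.4041 0.4197 0.0216]
side axle_tip [ 0.4371 -0.3469  0.158 ] 0.58 [ 0.534  -0.629  -0.0014]
side axle_seat [ 0.4182 -0.3437  0.078 ] 0.83 [ 0.421  -0.3508  0.0757]
side nut_home [ 0.4278 -0.3283  0.122 ] 0.58 [ 0.4997 -0.5334  0.0009]
side torch [0.4084 0.5585 0.    ] 0.68 [0.3981 0.5714 0.0241]
side magnifier [ 0.4324 -0.5751  0.    ] 0.39 [ 0.4328 -0.5728  0.0046]
side safety_glasses [ 0.6531 -0.484   0.    ] 0.64 [ 0.66   -0.4955 -0.0046]
[[ 0.3341 -0.8977 -0.2874  0.2974]
 [-0.9425 -0.3181 -0.102  -0.5858]
 [ 0.0002  0.3049 -0.9524  0.385 ]
 [ 0.      0.      0.      1.    ]] [[346.8477   0.     282.7887]
 [  0.     346.8477 213.3269]
 [  0.       0.       1.    ]]
```

Run:
```python
from h import *
r=imaging.read_camera("side")
cv2.imwrite("pics/sidez.png",cv2.resize(r["frame"][150:420,180:400],None,fx=2.2,fy=2.2,interpolation=cv2.INTER_CUBIC)[:600,:800])
P=cloud(r)
# height map peaks in loose region
m=(P[...,2]>.02)&(P[...,0]>.3)&(P[...,0]<.62)&(P[...,1]<.5)&(P[...,1]>-.6)
v,u=np.nonzero(m)
n,lab=cv2.connectedComponents(m.astype(np.uint8))
for i in range(1,n):
    q=P[lab==i]
    if len(q)>15: print(len(q),q.min(0).round(3),q.max(0).round(3))
```

```text
350 [ 0.58  -0.235  0.435] [ 0.62  -0.129  0.5  ]
1540 [ 0.371 -0.433  0.02 ] [ 0.493 -0.102  0.161]
4749 [ 0.469 -0.282  0.02 ] [0.62  0.5   0.196]
43 [0.551 0.297 0.122] [0.618 0.332 0.189]
514 [0.352 0.037 0.02 ] [0.473 0.16  0.048]
555 [0.388 0.372 0.02 ] [0.445 0.427 0.119]
```

```bash
cat >> h.py <<'E'
def plan(x,y,z,yaw=None):
    o=monitor.get_obs();p=o["tool_pos"];a=np.radians(o["tool_rot"][2])
    d=np.array([x,y,z])-p;c,s=np.cos(a),np.sin(a)
    t=0 if yaw is None else -((np.radians(yaw)-a+np.pi)%(2*np.pi)-np.pi)
    print("pos",p.round(4),"rot",o["tool_rot"].round(2),"t",round(o["time_s"],2),"F",o["force"].round(1),"w",round(o["grip_width"],4),"q7",o["qpos"][6].round(1))
    print("delta",(np.round([c*d[0]+s*d[1],s*d[0]-c*d[1],-d[2],t],4)).tolist(),"rows",np.linalg.norm(d)/.0625,abs(np.degrees(t))/10.7)
E
python3 - <<'E'
from h import *
plan(.42,-.35,.30,0)
r=imaging.read_camera("side");P=cloud(r)
m=(P[...,2]>.1)&(P[...,0]>.4)&(P[...,0]<.62)&(P[...,1]<.5)&(P[...,1]>-.6)&(P[...,2]<.25)
n,lab=cv2.connectedComponents(m.astype(np.uint8))
for i in range(1,n):
    q=P[lab==i]
    if len(q)>10: print(len(q),q.min(0).round(3),q.max(0).round(3),np.median(q,0))
E
```

```text
pos [ 0.2172 -0.6126  0.2226] rot [180.     0.    19.53] t 2.3 F [-0.8  0.  -0.3] w 0.0872 q7 -3.3
delta [0.2789, -0.1798, -0.0774, 0.3408] rows 5.451474300585736 1.8250862558826881
55 [ 0.42  -0.362  0.1  ] [ 0.436 -0.34   0.16 ] [ 0.42893211 -0.34857007  0.1304981 ]
224 [ 0.405 -0.225  0.1  ] [ 0.483 -0.155  0.159] [ 0.42890798 -0.17786639  0.12838389]
245 [ 0.498 -0.117  0.101] [ 0.619 -0.023  0.195] [ 0.53059313 -0.0368176   0.18268951]
63 [ 0.402 -0.207  0.1  ] [ 0.491 -0.126  0.106] [ 0.45917511 -0.14134781  0.10209019]
276 [0.507 0.061 0.101] [0.619 0.122 0.194] [0.53828423 0.1069364  0.18305379]
306 [0.514 0.247 0.102] [0.582 0.28  0.196] [0.54560977 0.26752993 0.18612528]
44 [0.55  0.297 0.124] [0.619 0.335 0.19 ] [0.58366075 0.31769551 0.15907978]
405 [0.521 0.403 0.101] [0.619 0.46  0.196] [0.55428881 0.42739515 0.18508293]
113 [0.4   0.383 0.1  ] [0.429 0.413 0.119] [0.41247065 0.40182918 0.11274842]
```

View pics/w0.png

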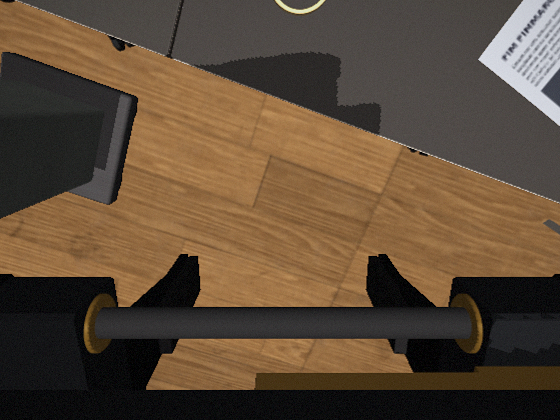

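View pics/sidez.png

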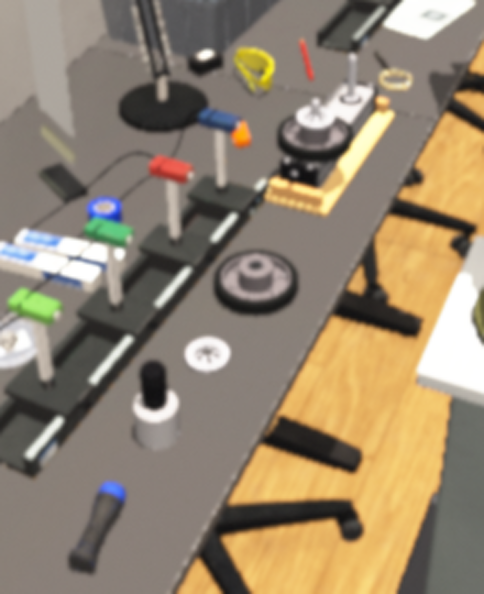

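Emit:
servo_tool --pt "100 0.045 -0.03 -0.04 0.07" --pt "100 0.1 -0.06 -0.077 0.15" --pt "100 0.16 -0.1 -0.077 0.24" --pt "100 0.22 -0.14 -0.077 0.34" --pt "100 0.279 -0.18 -0.077 0.34"

```text
time_s: 2.98
tool_pos: [0.3967, -0.3811, 0.2998]
tool_rot: [179.9, -0.0, -0.0]
force: [0.6, -0.1, -0.4]
grip_width: 0.0871
```

Run:
```python
from h import *
plan(.42,-.35,.30,0)
r=imaging.read_camera("wrist");cv2.imwrite("pics/w1.png",r["frame"])
for l,z in {"axle_tip":.158,"axle_seat":.078}.items():
    for x in pinpoint("wrist",l)[:1]:print(l,x["at"],x["confidence"],ray(r,x["at"],z))
```

```text
pos [ 0.3967 -0.3811  0.2998] rot [ 1.7994e+02 -5.0000e-02 -0.0000e+00] t 2.98 F [ 0.6 -0.1 -0.4] w 0.0871 q7 -49.9
delta [0.0233, -0.0311, -0.0002, -0.0001] rows 0.621968724587703 0.0003999041969967158
axle_tip [251.3, 164.7] 0.57 [ 0.42944419 -0.35485662  0.158     ]
axle_seat [197.7, 140.9] 0.68 [ 0.44183557 -0.28995905  0.078     ]
```

View pics/w1.png

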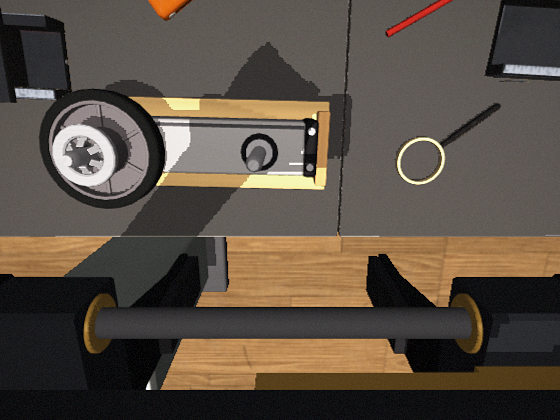

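Run:
```python
from h import *
r=imaging.read_camera("wrist");f=r["frame"];P=cloud(r)
c=f[120:200,210:300];cv2.imwrite("pics/w1z.png",cv2.resize(c,None,fx=7,fy=7,interpolation=cv2.INTER_NEAREST))
sub=P[100:220,200:320]
for a,b in [(.15,.17),(.14,.15),(.1,.14)]:
    m=(sub[...,2]>a)&(sub[...,2]<b);q=sub[m];v,u=np.nonzero(m)
    print(a,b,len(q),q.mean(0).round(4),np.median(q,0).round(4),q.min(0).round(4),q.max(0).round(4),"px",u.mean()+200,v.mean()+100)
for px in [(260,150),(260,151)]:print(ray(r,px,.078))
```

```text
0.15 0.17 195 [ 0.43   -0.3565  0.1562] [ 0.4302 -0.3564  0.1571] [ 0.4226 -0.363   0.1502] [ 0.4362 -0.3494  0.1608] px 256.4307692307692 165.78974358974358
0.14 0.15 55 [ 0.4333 -0.3572  0.1472] [ 0.4348 -0.3578  0.1484] [ 0.4221 -0.3638  0.14  ] [ 0.4371 -0.3483  0.15  ] px 257.78181818181815 160.5090909090909
0.1 0.14 92 [ 0.4349 -0.3581  0.1212] [ 0.4358 -0.3587  0.1215] [ 0.4289 -0.3639  0.1   ] [ 0.4371 -0.3494  0.1394] px 260.52173913043475 154.75
[ 0.43388906 -0.35486612  0.078     ]
[ 0.43279761 -0.35485435  0.078     ]
```

View pics/w1z.png

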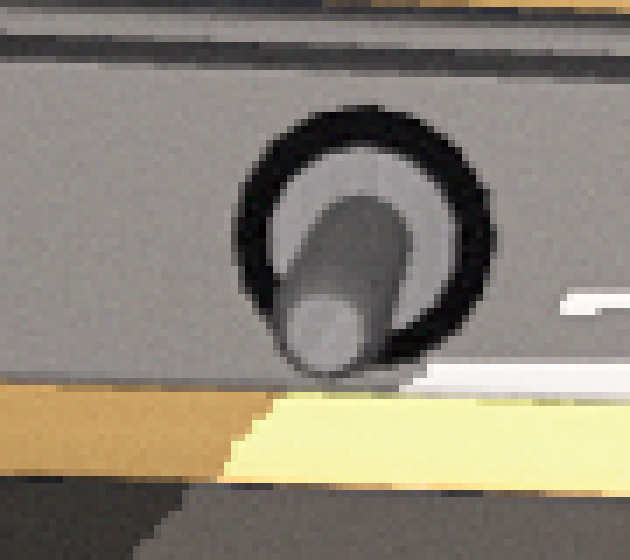

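Run:
```python
from h import *
r=imaging.read_camera("wrist")
print(ray(r,(256.2,167.5),.158),ray(r,(261.6,153.6),.078),ray(r,(261.9,153.5),.072),r["world_from_camera"][:3,3],r["world_from_camera"][:3,2])
plan(.42,.10,.30,180)
```

```text
[ 0.4266457  -0.35944388  0.158     ] [ 0.42765859 -0.35965658  0.078     ] [ 0.42692968 -0.35963904  0.072     ] [ 0.48153446 -0.38236855  0.46207409] [-0.30472062 -0.00230384 -0.95243899]
pos [ 0.3953 -0.3831  0.2994] rot [1.7994e+02 2.0000e-02 6.0000e-02] t 3.23 F [-0.4 -0.6  0. ] w 0.0871 q7 -49.6
delta [0.0252, -0.4831, -0.0006, -3.1406] rows 7.740255051260967 16.81685319906514
```

Emit:
servo_tool --pt "100 0.03 -0.05 0.0 -0.18" --pt "100 0.05 -0.11 0.0 -0.36" --pt "100 0.06 -0.17 0.0 -0.54" --pt "100 0.065 -0.23 0.0 -0.72" --pt "100 0.065 -0.285 0.0 -0.9"

```text
time_s: 3.85
tool_pos: [0.4602, -0.0975, 0.2993]
tool_rot: [180.0, -0.0, 51.8]
force: [-0.3, 0.4, 0.2]
grip_width: 0.0871
```

Run:
```python
from h import *
plan(.425,.10,.25,179)
```

```text
pos [ 0.4602 -0.0975  0.2993] rot [ 1.7998e+02 -1.0000e-02  5.1790e+01] t 3.85 F [-0.3  0.4  0.2] w 0.0871 q7 -27.1
delta [0.1334, -0.1499, 0.0493, -2.2202] rows 3.3058308726797048 11.888784858458678
```

Emit:
servo_tool --pt "100 0.03 -0.04 0.02 -0.18" --pt "100 0.06 -0.08 0.04 -0.36" --pt "100 0.1 -0.12 0.06 -0.54" --pt "100 0.133 -0.15 0.07 -0.72" --pt "100 0.133 -0.15 0.07 -0.9"

```text
time_s: 4.47
tool_pos: [0.4248, 0.1017, 0.2288]
tool_rot: [-180.0, -0.0, 103.7]
force: [0.9, -0.3, -0.0]
grip_width: 0.0872
```

Emit:
servo_tool --pt "100 0 0 0 -0.18" --pt "100 0 0 0 -0.36" --pt "100 0 0 0 -0.54" --pt "100 0 0 0 -0.72" --pt "100 0 0 0 -0.9"

```text
time_s: 5.1
tool_pos: [0.426, 0.0977, 0.2293]
tool_rot: [180.0, 0.0, 154.9]
force: [0.1, 0.1, -0.1]
grip_width: 0.0868
```

Emit:
servo_tool --pt "100 0 0 0 -0.18" --pt "100 0 0 0 -0.36" --pt "100 0 0 0 -0.4"

```text
time_s: 5.48
tool_pos: [0.426, 0.0977, 0.2293]
tool_rot: [180.0, 0.0, 177.6]
force: [-0.4, -1.2, 0.3]
grip_width: 0.087
```

Run:
```python
from h import *
plan(.415,.10,.22,180)
r=imaging.read_camera("wrist");cv2.imwrite("pics/w2.png",r["frame"])
for l in ["wheel","push_nut"]:
    for x in pinpoint("wrist",l)[:1]:print(l,x["at"],x["confidence"],ray(r,x["at"],0))
P=cloud(r)
m=(P[...,2]>.037)&(P[...,2]<.052)&(np.hypot(P[...,0]-.415,P[...,1]-.1)<.06);q=P[m]
print(len(q),q.min(0),q.max(0),np.median(q,0))
q=q[:,:2].astype(np.float32);print(cv2.minEnclosingCircle(q))
```

```text
pos [0.426  0.0977 0.2293] rot [180.     0.   177.59] t 5.47 F [-0.4 -1.2  0.3] w 0.087 q7 75.8
delta [0.0111, 0.0018, 0.0093, -0.0421] rows 0.23341129348352654 0.2255388513637731
wheel [277.0, 167.6] 0.92 [0.41285265 0.09037057 0.        ]
push_nut [418.3, 162.5] 0.94 [0.41380499 0.25054688 0.        ]
1609 [0.3889277  0.06757316 0.03707915] [0.43857306 0.11669465 0.0462622 ] [0.41242643 0.09235826 0.04419694]
((0.4137670397758484, 0.09229957312345505), 0.02499368041753769)
```

View pics/w2.png

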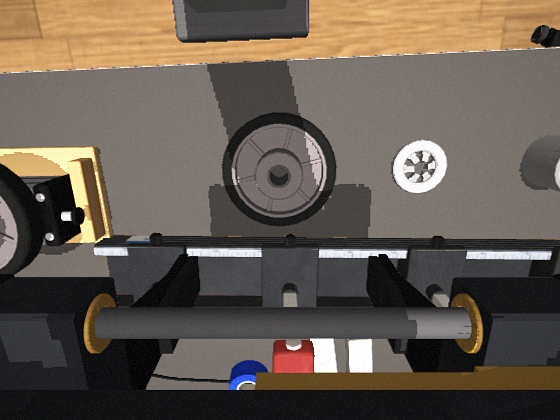

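Run:
```python
from h import *
plan(.4138,.0923,.028,180)
```

```text
pos [0.4259 0.0982 0.2293] rot [180.     0.   177.45] t 5.62 F [0.6 0.8 0.9] w 0.0871 q7 75.6
delta [0.0118, -0.0065, 0.2013, -0.0445] rows 3.2281603261461647 0.23819524416102214
```

Emit:
servo_tool --pt "100 0.012 -0.0065 0.05 -0.044" --pt "100 0.012 -0.0065 0.11 -0.044" --pt "100 0.012 -0.0065 0.16 -0.044" --pt "100 0.012 -0.0065 0.19 -0.044" --pt "100 0.012 -0.0065 0.2 -0.044"

```text
time_s: 6.25
tool_pos: [0.4119, 0.0928, 0.0276]
tool_rot: [-180.0, -0.2, -179.9]
force: [-0.2, 0.1, 0.0]
grip_width: 0.0871
```

Emit:
servo_tool --pt "58 0 0 0 0" --pt "50 0 0 0 0" --pt "50 0 0 0 0" --pt "50 0 0 0 0" --pt "50 0 0 0 0" --grip_force 5

```text
time_s: 6.88
tool_pos: [0.4135, 0.0937, 0.0297]
tool_rot: [-180.0, 0.1, -179.8]
force: [-0.2, 0.4, 2.5]
grip_width: 0.0507
```

Run:
```python
from h import *
plan(.4138,.0923,.028,180)
r=imaging.read_camera("wrist");cv2.imwrite("pics/w3.png",r["frame"])
```

```text
pos [0.4135 0.0937 0.0297] rot [-1.7999e+02  6.0000e-02 -1.7983e+02] t 6.88 F [-0.2  0.4  2.5] w 0.0507 q7 71.4
delta [-0.0003, -0.0014, 0.0017, 0.0031] rows 0.035529038731981245 0.016346876660719833
```

View pics/w3.png

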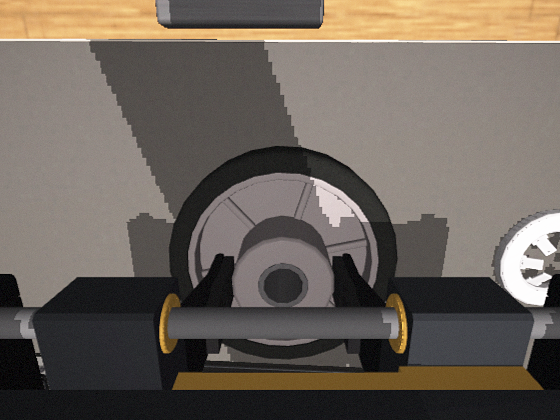

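Emit:
servo_tool --pt "64 0 0 0 0" --pt "64 0 0 0.006 0" --pt "64 0 0 0.01 0" --pt "50 0 0 0.01 0" --pt "50 0 0 0.01 0" --grip_force 30

```text
time_s: 7.55
tool_pos: [0.4128, 0.0937, 0.019]
tool_rot: [-180.0, -0.0, -179.8]
force: [0.0, 0.2, -2.3]
grip_width: 0.0496
```

Emit:
servo_tool --pt "45 0 0 0 0" --pt "45 0 0 0 0" --pt "45 0 0 0 0" --grip_force 30

```text
time_s: 7.92
tool_pos: [0.4131, 0.0936, 0.0193]
tool_rot: [-180.0, 0.0, -179.8]
force: [-1.3, -0.0, -1.3]
grip_width: 0.0497
```

Run:
```python
from h import *
plan(.44,.0,.28,180)
r=imaging.read_camera("wrist");cv2.imwrite("pics/w4.png",r["frame"])
P=cloud(r)
m=(P[...,2]>.037)&(P[...,2]<.052)&(np.hypot(P[...,0]-.413,P[...,1]-.093)<.028);q=P[m]
print(len(q),q.min(0),q.max(0),cv2.minEnclosingCircle(q[:,:2].astype(np.float32)))
cv2.imwrite("pics/w4z.png",cv2.resize(r["frame"][220:350,180:380],None,fx=4,fy=4,interpolation=cv2.INTER_NEAREST))
```

```text
pos [0.4131 0.0936 0.0193] rot [-179.99    0.   -179.82] t 7.92 F [-1.3 -0.  -1.3] w 0.0497 q7 70.7
delta [-0.0266, -0.0937, -0.2607, 0.0031] rows 4.453511634068426 0.016827686170128156
5574 [0.38901895 0.06616926 0.03701255] [0.43896343 0.11956486 0.05191065] ((0.4114428162574768, 0.09297115355730057), 0.02762460894882679)
```

View pics/w4z.png

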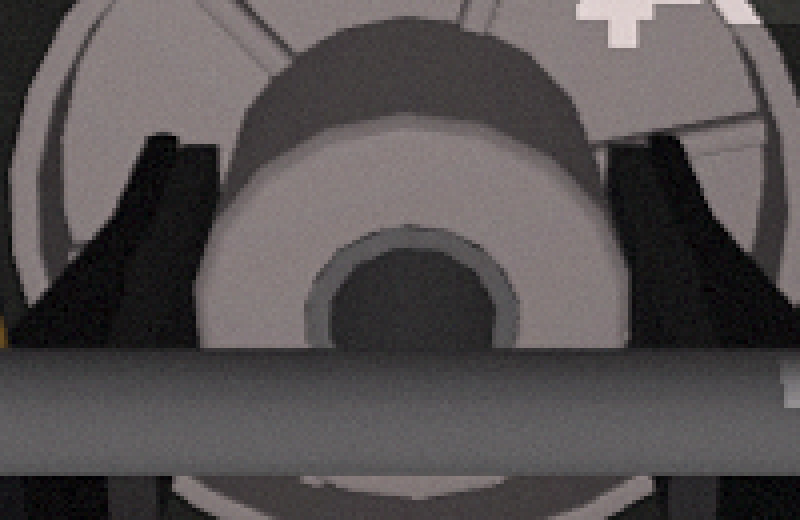

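Run:
```python
from h import *
r=imaging.read_camera("wrist");o=monitor.get_obs();print(o["tool_pos"])
for row in (300,302,304): print(row,ray(r,(282.9,row),.044))
# project candidate circles
f=cv2.resize(r["frame"],None,fx=4,fy=4,interpolation=cv2.INTER_NEAREST)
t=np.linspace(0,2*np.pi,80)
for cx,col in ((.4118,(0,0,255)),(.4138,(0,255,0))):
  for R in (.025,.0095):
    for a in t:
        u,v=proj(r,(cx+R*np.cos(a),.0935+R*np.sin(a),.044));cv2.circle(f,(int(4*u+2),int(4*v+2)),1,col,-1)
cv2.imwrite("pics/w4c.png",f[880:1400,720:1520])
```

```text
[0.41309762 0.0936495  0.01927313]
300 [0.41473684 0.09234067 0.044     ]
302 [0.41577289 0.09234388 0.044     ]
304 [0.41681311 0.09234711 0.044     ]
```

View pics/w4c.png

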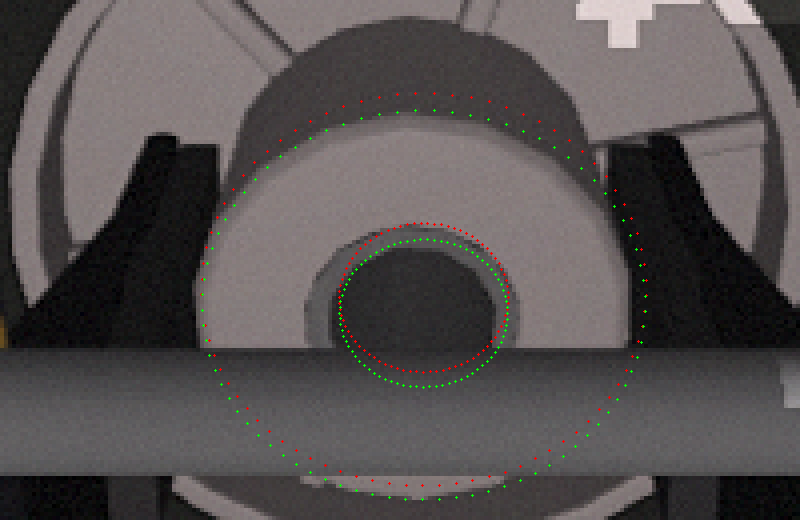

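Emit:
servo_tool --pt "45 0 0 -0.04 0" --pt "45 0 0 -0.1 0" --pt "45 -0.01 -0.01 -0.16 0" --pt "45 -0.02 -0.03 -0.21 0" --pt "45 -0.03 -0.08 -0.215 0"

```text
time_s: 8.65
tool_pos: [0.4463, 0.0152, 0.239]
tool_rot: [-180.0, 0.5, -179.5]
force: [1.7, -0.8, -2.7]
grip_width: 0.0499
```

Emit:
servo_tool --pt "45 0 -0.06 0 0" --pt "45 0 -0.12 0 0" --pt "45 0 -0.18 0 0" --pt "45 0.01 -0.235 0 0" --pt "45 0.012 -0.26 0 0"

```text
time_s: 9.28
tool_pos: [0.4305, -0.25, 0.2339]
tool_rot: [-180.0, -0.1, 179.9]
force: [0.3, 0.2, -1.2]
grip_width: 0.05
```

Run:
```python
from h import *
plan(.427,-.2495,.23,180)
r=imaging.read_camera("wrist");cv2.imwrite("pics/w5.png",r["frame"])
P=cloud(r)
m=(P[...,2]>.1)&(np.hypot(P[...,0]-.427,P[...,1]+.36)<.02);q=P[m];v,u=np.nonzero(m)
print(len(q),q.min(0),q.max(0),u.mean(),v.mean())
for x in pinpoint("wrist","axle_tip")[:1]:print(x["at"],x["confidence"],ray(r,x["at"],.158))
```

```text
pos [ 0.4305 -0.25    0.2339] rot [-1.7996e+02 -6.0000e-02  1.7989e+02] t 9.28 F [ 0.3  0.2 -1.2] w 0.05 q7 116.9
delta [0.0035, 0.0005, 0.0039, -0.0019] rows 0.0843306903069963 0.010120621674718597
864 [ 0.42097067 -0.36295699  0.10002547] [ 0.43660619 -0.34801778  0.15981136] 152.00347222222223 210.32175925925927
[137.7, 221.0] 0.59 [ 0.42871741 -0.35687784  0.158     ]
```

View pics/w5.png

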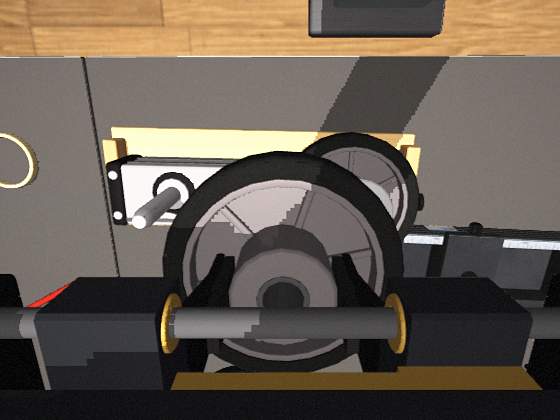

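Run:
```python
from h import *
r=imaging.read_camera("wrist")
cv2.imwrite("pics/w5z.png",cv2.resize(r["frame"][150:250,110:220],None,fx=6,fy=6,interpolation=cv2.INTER_NEAREST))
o=monitor.get_obs();tx,ty,tz=o["tool_pos"];print(o["tool_pos"])
f=cv2.resize(r["frame"],None,fx=4,fy=4,interpolation=cv2.INTER_NEAREST)
t=np.linspace(0,2*np.pi,80)
for cx,col in ((tx+.001,(0,255,0)),):
  for R,h in ((.025,.044),(.0095,.044),(.062,.024)):
    for a in t:
        u,v=proj(r,(cx+R*np.cos(a),ty-.0012+R*np.sin(a),tz-.0193+h));cv2.circle(f,(int(4*u+2),int(4*v+2)),1,col,-1)
cv2.imwrite("pics/w5c.png",cv2.resize(f[560:1500,620:1620],None,fx=.75,fy=.75,interpolation=cv2.INTER_AREA))
```

```text
[ 0.43160795 -0.24721987  0.23384801]
```

View pics/w5z.png

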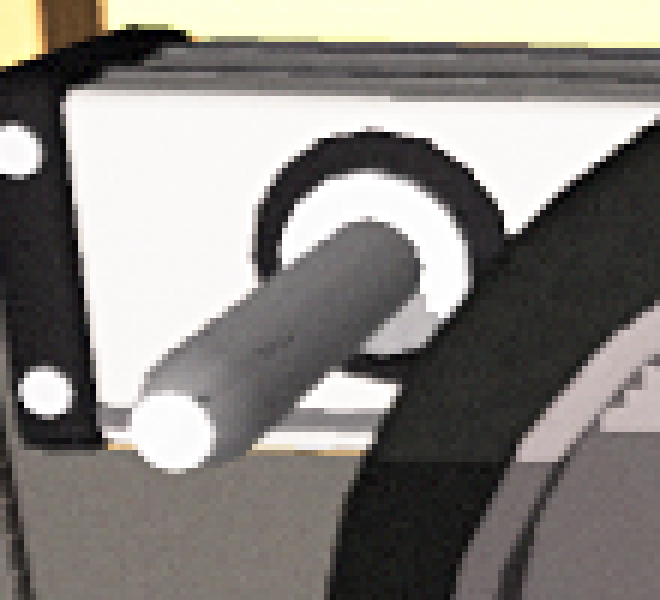

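View pics/w5c.png

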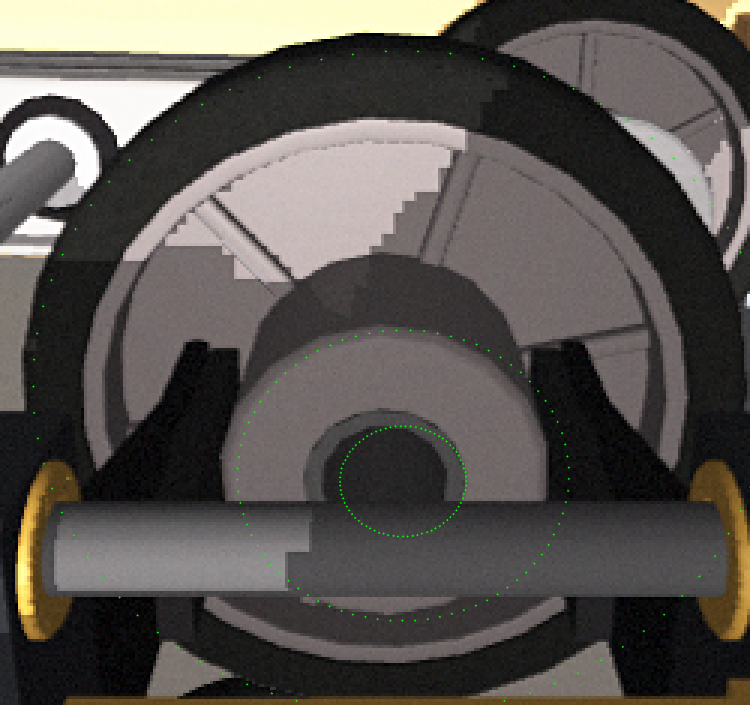

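Run:
```python
from h import *
r=imaging.read_camera("wrist")
o=monitor.get_obs();tx,ty,tz=o["tool_pos"];print(o["tool_pos"],r["world_from_camera"][:3,3]-o["tool_pos"])
for a in [(138.4,221.2),]:print("tip",ray(r,a,.158))
print("collar",ray(r,(172.2,193.2),.078),ray(r,(172.9,191),.072))
f=cv2.resize(r["frame"],None,fx=4,fy=4,interpolation=cv2.INTER_NEAREST)
t=np.linspace(0,2*np.pi,80)
for cx,cy,col in ((tx+.001,ty-.0012,(0,255,0)),(tx,ty,(0,0,255))):
  for R,h in ((.025,.044),(.0095,.044),(.062,.024)):
    for a in t:
        u,v=proj(r,(cx+R*np.cos(a),cy+R*np.sin(a),tz-.0193+h));cv2.circle(f,(int(4*u+2),int(4*v+2)),1,col,-1)
ax=ray(r,(138.4,221.2),.158)
for R,h in ((.005,.158),(.008,.148),(.015,.078),(.008,.078)):
    for a in t:
        u,v=proj(r,(ax[0]+R*np.cos(a),ax[1]+R*np.sin(a),h));cv2.circle(f,(int(4*u+2),int(4*v+2)),1,(255,0,255),-1)
cv2.imwrite("pics/w6c.png",cv2.resize(f[560:1500,420:1620],None,fx=.65,fy=.65,interpolation=cv2.INTER_AREA))
```

```text
[ 0.43220528 -0.24563527  0.23398619] [-0.08413544 -0.00306167  0.16230459]
tip [ 0.43015647 -0.35339682  0.158     ]
collar [ 0.42972293 -0.35305328  0.078     ] [ 0.42908205 -0.35413633  0.072     ]
```

View pics/w6c.png

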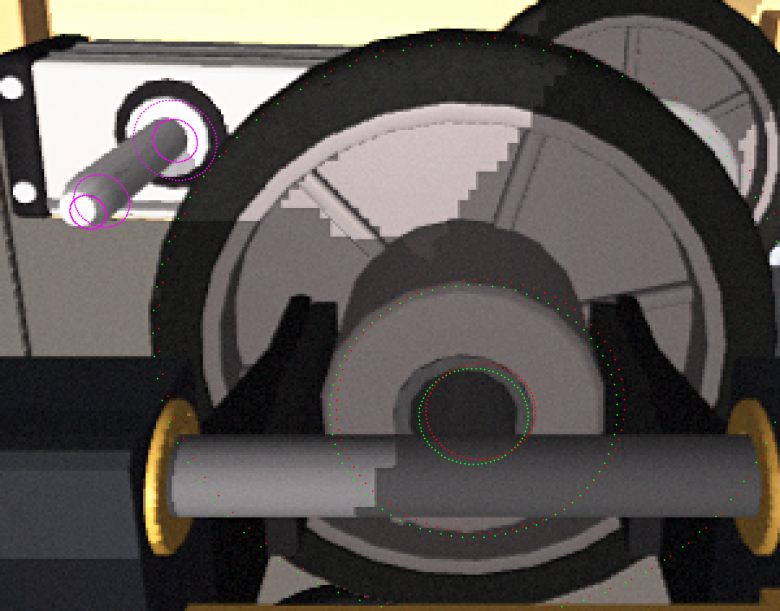

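Run:
```python
from h import *
o=monitor.get_obs();tx,ty,tz=o["tool_pos"]
r=imaging.read_camera("wrist");np.savez("f7.npz",frame=r["frame"],K=r["K"],T=r["world_from_camera"],tcp=o["tool_pos"])
print(o["tool_pos"],o["joint_velocities"].round(2),r["world_from_camera"][:3,3]-o["tool_pos"],monitor.get_obs()["tool_pos"])
cv2.imwrite("pics/w7z.png",cv2.resize(r["frame"][150:250,110:220],None,fx=6,fy=6,interpolation=cv2.INTER_NEAREST))
cv2.imwrite("pics/w7y.png",cv2.resize(r["frame"][170:370,150:420],None,fx=2.9,fy=2.9,interpolation=cv2.INTER_NEAREST))
```

```text
[ 0.43220528 -0.24563527  0.23398619] [-1.08 -0.56 -1.59  0.35 -0.22  0.12 -0.03] [-0.0836109  -0.00176914  0.16239828] [ 0.43250181 -0.2448633   0.23410002]
```

View pics/w7z.png

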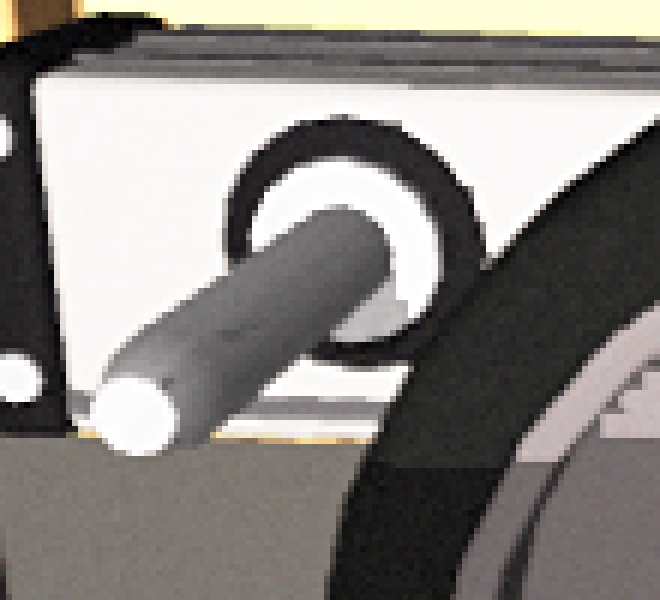

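View pics/w7y.png

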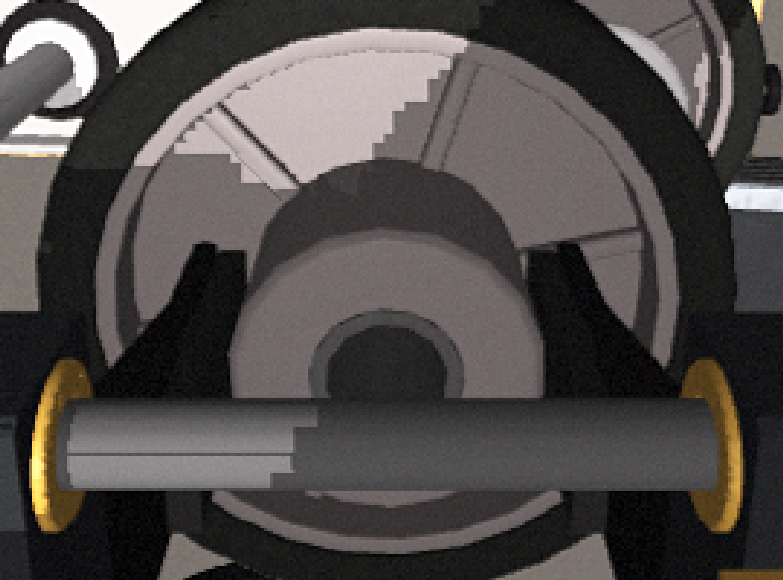

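Run:
```python
from h import *
z=np.load("f7.npz");r={"K":z["K"],"world_from_camera":z["T"]};t=z["tcp"]
tip=ray(r,(132.3,218.6),.158);col=ray(r,(167.1,191.1),.078)
print("tip",tip,"collar",col)
# wheel boss centre: px col 283, row from tcp-based; fit row by boss top edge
zt=t[2]-.0193+.044
for row in (296,298,300,302,304):
    c=ray(r,(283,row),zt)
    top=proj(r,(c[0]-.025,c[1],zt));bt=proj(r,(c[0]-.0125,c[1],zt));bl=proj(r,(c[0],c[1]-.025,zt));br=proj(r,(c[0],c[1]+.025,zt))
    bb=proj(r,(c[0]+.025,c[1],zt))
    print(row,c,c-t,"top",top,"bore12.5top",bt,bl,br,bb)
```

```text
tip [ 0.42907395 -0.35601181  0.158     ] collar [ 0.42860667 -0.35608091  0.078     ]
296 [ 0.43177039 -0.24694356  0.25868619] [-0.00043488 -0.00130829  0.0247    ] top (np.float64(283.1703575686169), np.float64(244.7480535409855)) bore12.5top (np.float64(283.0830554077182), np.float64(271.01284302150987)) (np.float64(227.57270622927064), np.float64(295.89584976402216)) (np.float64(338.3956644514965), np.float64(296.10409080314537)) (np.float64(282.8454474587528), np.float64(342.4970158555965))
298 [ 0.43279789 -0.24694055  0.25868619] [ 0.00059262 -0.00130529  0.0247    ] top (np.float64(283.1700003059104), np.float64(246.9575844330439)) bore12.5top (np.float64(283.082885562491), np.float64(273.1136958106604)) (np.float64(227.68333316238483), np.float64(297.8966274681485)) (np.float64(338.2851636139609), np.float64(298.10331366048104)) (np.float64(282.84574156322236), np.float64(344.31593568346875))
300 [ 0.43382951 -0.24693754  0.25868619] [ 0.00162423 -0.00130227  0.0247    ] top (np.float64(283.1696431160877), np.float64(249.1666645664724)) bore12.5top (np.float64(283.082715734
[... 361 characters left out ...]
1.37529407919348)) bore12.5top (np.float64(283.08254592271794), np.float64(277.31477449925745)) (np.float64(227.90458665051096), np.float64(301.8981760381207)) (np.float64(338.06416156143285), np.float64(302.10176620424244)) (np.float64(282.8463299355383), np.float64(347.9547857610403))
304 [ 0.43590519 -0.24693146  0.25868619] [ 0.00369991 -0.0012962   0.0247    ] top (np.float64(283.16892895500484), np.float64(253.5834731090734)) bore12.5top (np.float64(283.08237612816714), np.float64(279.4150004610553)) (np.float64(228.01521320552354), np.float64(303.89894690397455)) (np.float64(337.95366034644), np.float64(304.10099589067613)) (np.float64(282.846624203415), np.float64(349.7747161978557))
```

Run:
```python
from h import *
for i in range(4):
    o=monitor.get_obs()
    r=imaging.read_camera("wrist")
    print(o["time_s"],o["tool_pos"],o["tool_rot"].round(2),(r["world_from_camera"][:3,3]-o["tool_pos"]).round(4))
np.savez("f8.npz",frame=r["frame"],K=r["K"],T=r["world_from_camera"],tcp=o["tool_pos"])
cv2.imwrite("pics/w8z.png",cv2.resize(r["frame"][150:250,110:220],None,fx=6,fy=6,interpolation=cv2.INTER_NEAREST))
```

```text
9.525 [ 0.43250181 -0.2448633   0.23410002] [ 1.7995e+02 -1.0000e-02 -1.7973e+02] [-0.0836 -0.0019  0.1624]
9.575 [ 0.43268018 -0.24459924  0.23422028] [ 179.97    0.   -179.68] [-0.0837 -0.0019  0.1624]
9.625 [ 0.43268874 -0.24460511  0.23428184] [ 179.98    0.   -179.66] [-0.0837 -0.0019  0.1624]
9.675 [ 0.43266618 -0.24478826  0.2343674 ] [ 1.8000e+02  1.0000e-02 -1.7967e+02] [-0.0837 -0.0018  0.1624]
```

View pics/w8z.png

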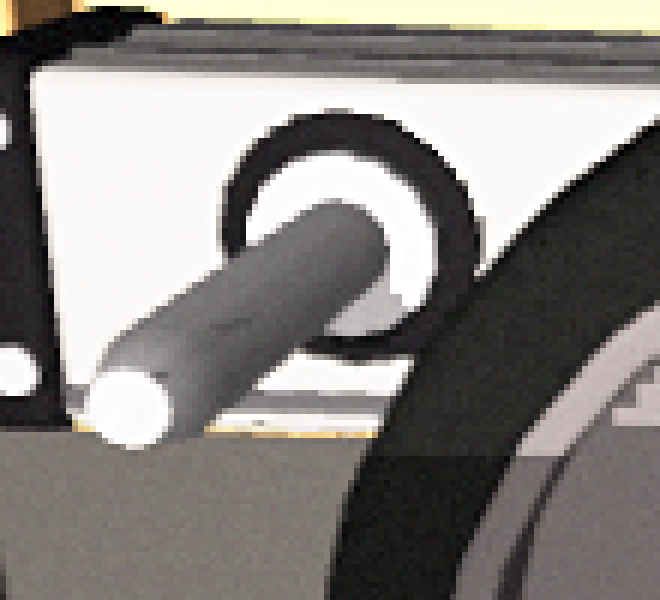

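Run:
```python
from h import *
z=np.load("f8.npz");r={"K":z["K"],"world_from_camera":z["T"]};t=z["tcp"]
tip=ray(r,(131.4,217.6),.158);col=ray(r,(166.4,190.2),.078)
print("tcp",t,"tip",tip,"collar",col)
w=ray(r,(283.0,299.5),t[2]+.0247);print("wheel",w)
f=cv2.resize(z["frame"],None,fx=4,fy=4,interpolation=cv2.INTER_NEAREST)
for (c,R,h,colr) in ((w,.025,w[2],(0,255,0)),(w,.0125,w[2],(0,255,0)),(w,.062,w[2]-.02,(0,255,0)),(tip,.005,.158,(255,0,255)),(tip,.008,.148,(255,0,255)),(tip,.015,.078,(255,0,255)),(tip,.008,.078,(255,0,255))):
    for a in np.linspace(0,2*np.pi,90):
        u,v=proj(r,(c[0]+R*np.cos(a),c[1]+R*np.sin(a),h));cv2.circle(f,(int(4*u+2),int(4*v+2)),1,colr,-1)
cv2.imwrite("pics/w8c.png",cv2.resize(f[560:1500,420:1620],None,fx=.65,fy=.65,interpolation=cv2.INTER_AREA))
```

```text
tcp [ 0.43266618 -0.24478826  0.2343674 ] tip [ 0.42930603 -0.35602742  0.158     ] collar [ 0.42872658 -0.35614606  0.078     ]
wheel [ 0.43404129 -0.24604415  0.2590674 ]
```

View pics/w8c.png

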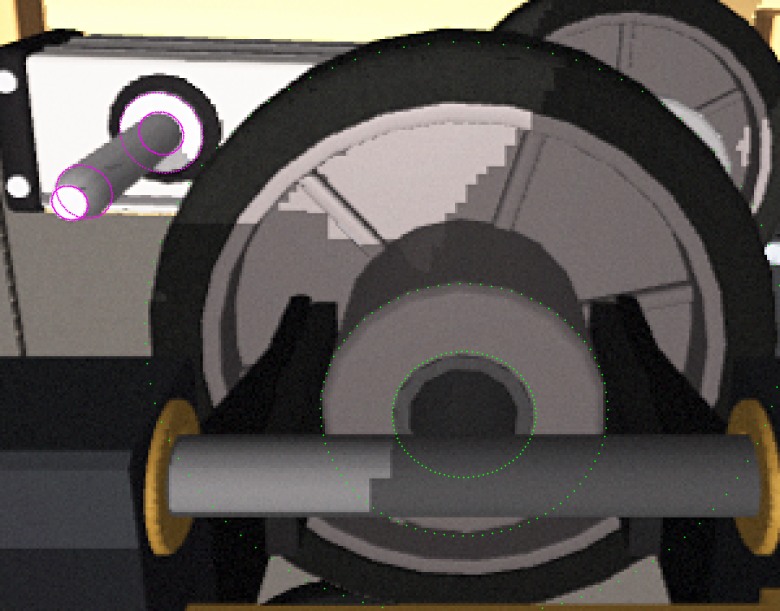

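Emit:
servo_tool --pt "45 0.0056 -0.05 0 0" --pt "45 0.0056 -0.1 0 0" --pt "45 0.0056 -0.11 0 0" --pt "45 0.0056 -0.11 0 0" --pt "45 0.0056 -0.11 0 0"

```text
time_s: 10.35
tool_pos: [0.4277, -0.3543, 0.2344]
tool_rot: [180.0, 0.0, -179.7]
force: [-0.1, 0.0, -1.0]
grip_width: 0.0498
```

Emit:
servo_tool --pt "45 0 0 0.035 0" --pt "45 0 0 0.05 0" --pt "45 0 0 0.055 0" --pt "45 0 0 0.06 0" --pt "45 0 0 0.06 0"

```text
time_s: 10.98
tool_pos: [0.4272, -0.3564, 0.1747]
tool_rot: [-180.0, 0.0, -179.8]
force: [0.6, -0.2, -1.1]
grip_width: 0.0495
```

Run:
```python
from h import *
r=imaging.read_camera("scene");cv2.imwrite("pics/s2.png",cv2.resize(r["frame"][180:300,260:420],None,fx=5,fy=5,interpolation=cv2.INTER_CUBIC))
plan(.4277,-.3548,.1,180)
r=imaging.read_camera("wrist");cv2.imwrite("pics/w9.png",r["frame"])
```

```text
pos [ 0.4272 -0.3565  0.1749] rot [-1.7996e+02  4.0000e-02 -1.7982e+02] t 11.03 F [ 1.2 -0.5 -0.5] w 0.0498 q7 126.5
delta [-0.0005, 0.0017, 0.0749, 0.0032] rows 1.1987178303965027 0.017116092622314477
```

View pics/s2.png

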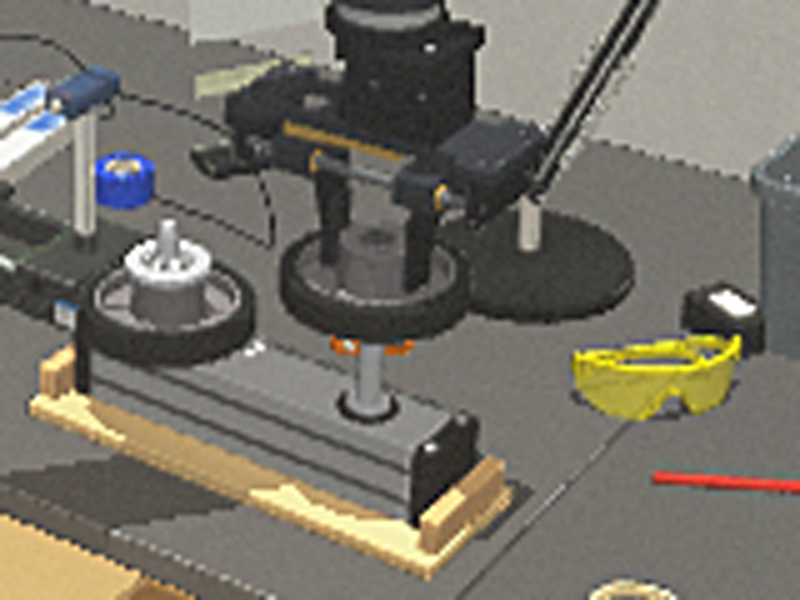

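View pics/w9.png

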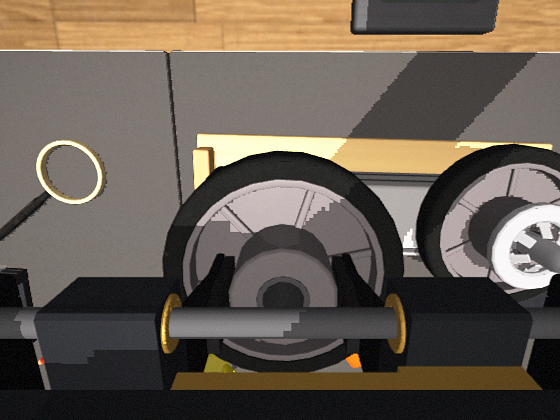

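Emit:
servo_tool --pt "45 0 0.0015 0.003 0" --pt "45 0 0.0015 0.006 0" --pt "45 0 0.0015 0.01 0" --pt "45 0 0.0015 0.012 0"

```text
time_s: 11.58
tool_pos: [0.4267, -0.3547, 0.1618]
tool_rot: [180.0, -0.0, -179.8]
force: [-0.4, -0.7, -1.9]
grip_width: 0.0498
```

Run:
```python
from h import *
plan(.4277,-.3548,.1,180);print(monitor.get_obs()["wrist_torque"])
```

```text
pos [ 0.4267 -0.3547  0.1618] rot [ 1.7998e+02 -3.0000e-02 -1.7982e+02] t 11.57 F [-0.4 -0.7 -1.9] w 0.0498 q7 126.4
delta [-0.001, -0.0001, 0.0618, 0.0031] rows 0.9887872234688295 0.016684234076436648
[ 0.09559047 -0.19819565 -0.07439369]
```

Emit:
servo_tool --pt "45 0 0 0.01 0" --pt "45 0 0 0.02 0" --pt "45 0 0 0.03 0"

```text
time_s: 11.95
tool_pos: [0.4267, -0.3547, 0.1312]
tool_rot: [180.0, -0.0, -179.8]
force: [0.2, 0.8, -0.8]
grip_width: 0.0497
```

Emit:
servo_tool --pt "45 0 0 0.01 0" --pt "45 0 0 0.02 0" --pt "45 0 0 0.027 0" --pt "45 0 0 0.027 0"

```text
time_s: 12.45
tool_pos: [0.4267, -0.3546, 0.1047]
tool_rot: [180.0, -0.0, -179.8]
force: [-0.5, 0.1, -0.8]
grip_width: 0.0494
```

Emit:
servo_tool --pt "45 0 0 0.004 0" --pt "45 0 0 0.006 0" --pt "65 0 0 0.006 0" --pt "65 0 0 0.006 0" --pt "65 0 0 0.006 0"

```text
time_s: 13.08
tool_pos: [0.4272, -0.355, 0.0997]
tool_rot: [-180.0, 0.0, -179.8]
force: [-0.5, 0.1, 0.9]
grip_width: 0.0566
```

Run:
```python
from h import *
plan(.4277,-.3548,.2,180)
r=imaging.read_camera("scene");cv2.imwrite("pics/s3.png",cv2.resize(r["frame"][180:300,260:420],None,fx=5,fy=5,interpolation=cv2.INTER_CUBIC))
```

```text
pos [ 0.4272 -0.355   0.0997] rot [-1.7997e+02  3.0000e-02 -1.7982e+02] t 13.07 F [-0.5  0.1  0.9] w 0.0566 q7 126.0
delta [-0.0005, 0.0002, -0.1003, 0.0032] rows 1.6055395757491784 0.017170692487787517
```

View pics/s3.png

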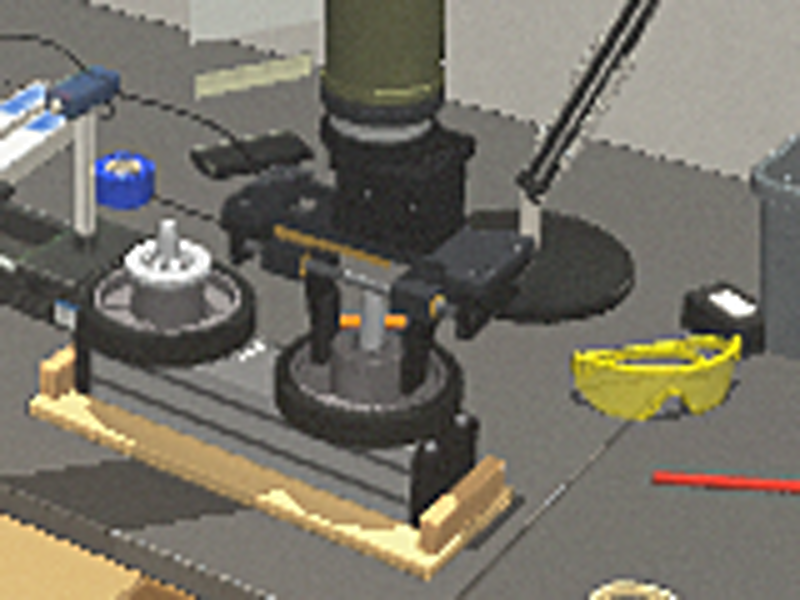

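The scene view shows the wheel on the axle, at about (372,400) in the crop, with the fingers open around the boss. I'll raise the arm and check.

Emit:
servo_tool --pt "65 0 0 -0.015 0" --pt "65 0 0 -0.05 0" --pt "80 0 0 -0.11 0" --pt "80 0 0 -0.17 0" --pt "80 0 0 -0.17 0"

```text
time_s: 13.75
tool_pos: [0.4294, -0.3566, 0.2767]
tool_rot: [-179.6, 0.6, -179.8]
force: [-0.0, 0.6, -0.2]
grip_width: 0.0689
```

Run:
```python
from h import *
imaging.read_camera("side")
o=monitor.get_obs();r=imaging.read_camera("wrist");np.savez("f9.npz",frame=r["frame"],K=r["K"],T=r["world_from_camera"],tcp=o["tool_pos"])
cv2.imwrite("pics/w10.png",r["frame"]);P=cloud(r)
plan(.44,-.2,.28,180)
for a,b in ((.115,.128),(.092,.106)):
    m=(P[...,2]>a)&(P[...,2]<b)&(np.hypot(P[...,0]-.428,P[...,1]+.356)<.07);q=P[m]
    print(len(q),np.median(q,0),cv2.minEnclosingCircle(q[:,:2].astype(np.float32)))
cv2.imwrite("pics/w10z.png",cv2.resize(r["frame"][120:280,200:370],None,fx=3.7,fy=3.7,interpolation=cv2.INTER_NEAREST))
```

```text
pos [ 0.4272 -0.355   0.2707] rot [-1.7991e+02  1.1000e-01 -1.7982e+02] t 13.85 F [-0.4  0.6  0.7] w 0.0695 q7 126.7
delta [-0.0133, 0.1549, -0.0093, 0.0032] rows 2.4921403615261495 0.017280761544527953
1763 [ 0.4236688  -0.35650029  0.12214915] ((0.42796191573143005, -0.35632190108299255), 0.024897869676351547)
5533 [ 0.42109943 -0.35592863  0.10165537] ((0.42809170484542847, -0.3561103343963623), 0.06203348562121391)
```

View pics/w10.png

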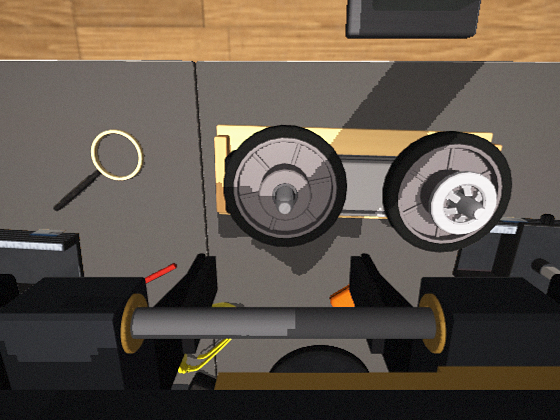

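Emit:
servo_tool --pt "100 -0.01 0.06 0 0" --pt "100 -0.02 0.12 0 0" --pt "100 -0.025 0.18 0 0" --pt "100 -0.025 0.24 0 0" --pt "100 -0.025 0.3 0 0"

```text
time_s: 14.48
tool_pos: [0.4498, -0.0526, 0.2677]
tool_rot: [180.0, -0.2, -179.8]
force: [1.1, -0.8, 0.6]
grip_width: 0.087
```

Emit:
servo_tool --pt "100 0 0.06 0 0" --pt "100 0.01 0.12 0.02 0" --pt "100 0.02 0.18 0.04 0" --pt "100 0.03 0.24 0.06 0" --pt "100 0.035 0.3 0.08 0"

```text
time_s: 15.1
tool_pos: [0.414, 0.2409, 0.1892]
tool_rot: [-179.9, -0.1, -179.8]
force: [0.9, -1.3, -0.6]
grip_width: 0.087
```

Emit:
servo_tool --pt "100 0 0 0 0" --pt "100 0 0 0 0" --pt "100 0 0 0 0"

```text
time_s: 15.48
tool_pos: [0.4159, 0.2383, 0.1908]
tool_rot: [-180.0, -0.0, -180.0]
force: [-0.2, 0.9, -0.2]
grip_width: 0.0867
```

Run:
```python
from h import *
o=monitor.get_obs();r=imaging.read_camera("wrist");cv2.imwrite("pics/w11.png",r["frame"]);P=cloud(r)
for x in pinpoint("wrist","push_nut")[:1]:print(x["at"],x["confidence"],ray(r,x["at"],0))
plan(.414,.2505,.15,180);print(r["world_from_camera"][:3,3]-o["tool_pos"])
m=(P[...,2]>.006)&(P[...,2]<.02)&(np.hypot(P[...,0]-.414,P[...,1]-.25)<.05);q=P[m]
print(len(q),np.median(q,0),cv2.minEnclosingCircle(q[:,:2].astype(np.float32)))
```

```text
[295.9, 187.4] 0.85 [0.41680276 0.25043985 0.        ]
pos [0.416  0.2386 0.1911] rot [-1.7997e+02  2.0000e-02 -1.7997e+02] t 15.57 F [-0.7  1.   0.1] w 0.0871 q7 57.3
delta [0.002, 0.0119, 0.0411, 0.0006] rows 0.6847836656064322 0.003136400016146472
[-0.08360857 -0.00125959  0.16239786]
2022 [0.41604642 0.24894572 0.00906152] ((0.4173591434955597, 0.24916361272335052), 0.02993311546742916)
```

View pics/w11.png

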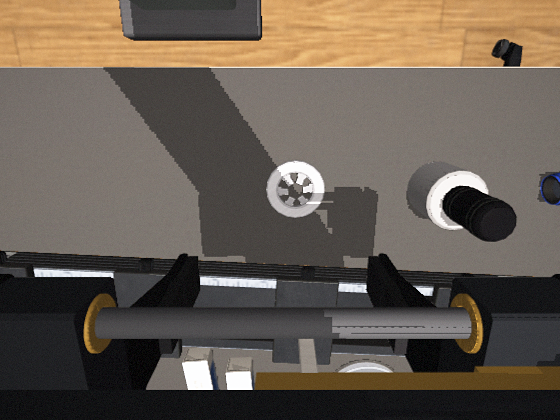

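Emit:
servo_tool --pt "100 -0.0005 0.0118 0.06 0" --pt "100 -0.0005 0.0118 0.11 0" --pt "100 -0.0005 0.0118 0.15 0" --pt "100 -0.0005 0.0118 0.175 0" --pt "100 -0.0005 0.0118 0.182 0"

```text
time_s: 16.2
tool_pos: [0.4153, 0.2504, 0.0076]
tool_rot: [-179.9, -0.1, -179.9]
force: [0.0, 0.0, 0.5]
grip_width: 0.0872
```

Run:
```python
from h import *
imaging.read_camera("wrist")
o=monitor.get_obs();r=imaging.read_camera("wrist");cv2.imwrite("pics/w12.png",r["frame"])
plan(.4165,.2504,.003,180)
```

```text
pos [0.4161 0.2512 0.009 ] rot [-1.7998e+02 -3.0000e-02 -1.7987e+02] t 16.3 F [ 0.4 -0.   0.1] w 0.0871 q7 44.4
delta [-0.0004, -0.0008, 0.006, 0.0023] rows 0.09640387781436964 0.012217696756720828
```

View pics/w12.png

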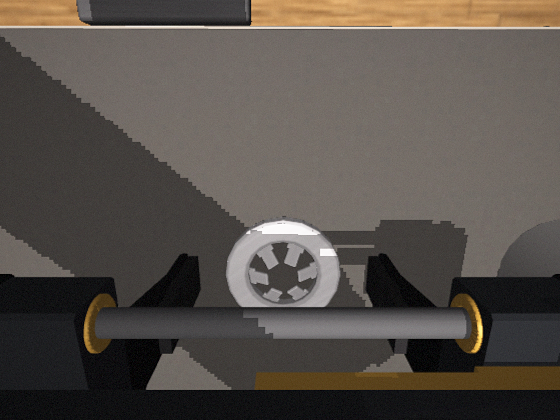

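Emit:
servo_tool --pt "100 0 -0.0005 0.004 0" --pt "85 0 -0.0005 0.006 0" --pt "60 0 -0.0005 0.006 0" --pt "60 0 -0.0005 0.006 0" --pt "60 0 -0.0005 0.006 0" --grip_force 15

```text
time_s: 16.92
tool_pos: [0.4161, 0.2513, 0.0032]
tool_rot: [-180.0, 0.0, -179.8]
force: [-1.0, 0.4, 2.1]
grip_width: 0.0599
```

Emit:
servo_tool --pt "60 0 0 0 0" --pt "60 0 0 0 0"

```text
time_s: 17.18
tool_pos: [0.4161, 0.2513, 0.0032]
tool_rot: [-180.0, 0.0, -179.8]
force: [-0.8, -0.1, 2.9]
grip_width: 0.0594
```

Run:
```python
from h import *
plan(.4165,.2504,.25,180)
r=imaging.read_camera("wrist");cv2.imwrite("pics/w13.png",r["frame"])
```

```text
pos [0.4161 0.2513 0.0032] rot [-1.7999e+02  2.0000e-02 -1.7981e+02] t 17.18 F [-0.8 -0.1  2.9] w 0.0594 q7 44.0
delta [-0.0004, -0.0009, -0.2468, 0.0032] rows 3.9492575408138064 0.01739629093894608
```

View pics/w13.png

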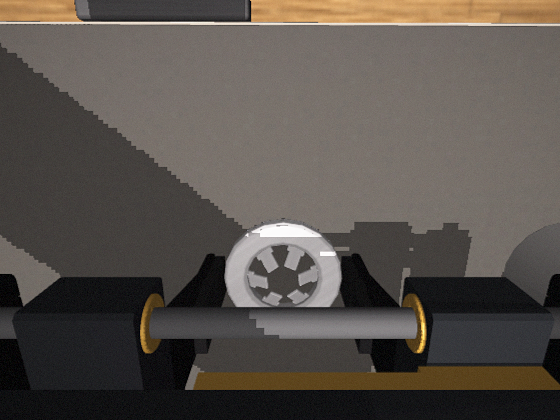

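Run:
```python
from h import *
o=monitor.get_obs();r=imaging.read_camera("wrist");P=cloud(r);t=o["tool_pos"]
m=(P[...,2]>.006)&(P[...,2]<.02)&(np.hypot(P[...,0]-.416,P[...,1]-.25)<.05);v,u=np.nonzero(m);k=(v<300)&(u>220)&(u<346);
q=P[m][k];x,y=q[:,0],q[:,1]
# top extreme and left/right extreme of bright ring
f=cv2.resize(r["frame"],None,fx=4,fy=4,interpolation=cv2.INTER_NEAREST)
for cx,c in ((t[0],(0,0,255)),(t[0]+.001,(0,255,0))):
  for R in(.03,.018):
    for a in np.linspace(0,2*np.pi,120):
        uu,vv=proj(r,(cx+R*np.cos(a),t[1]-.0013+R*np.sin(a),.009));cv2.circle(f,(int(4*uu+2),int(4*vv+2)),1,c,-1)
cv2.imwrite("pics/w13c.png",f[840:1300,820:1460]);print(t,(r["world_from_camera"][:3,3]-t))
```

```text
[0.4160894  0.25131142 0.00314458] [-0.08368348 -0.00159187  0.16238274]
```

View pics/w13c.png

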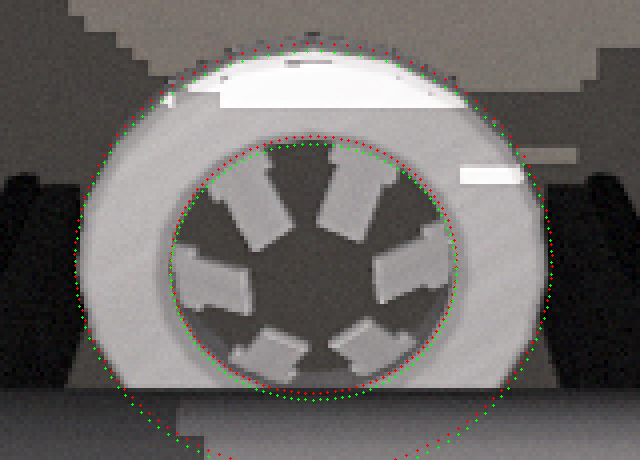

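Emit:
servo_tool --pt "60 0 0 -0.04 0" --pt "60 0 0 -0.1 0" --pt "60 0 0 -0.16 0" --pt "60 -0.005 -0.02 -0.215 0" --pt "60 -0.01 -0.06 -0.235 0" --grip_force 20

```text
time_s: 17.9
tool_pos: [0.4272, 0.193, 0.2414]
tool_rot: [179.9, 0.3, -179.6]
force: [1.2, -0.5, -1.0]
grip_width: 0.0597
```

Emit:
servo_tool --pt "60 -0.01 -0.06 0 0" --pt "60 -0.02 -0.12 0 0" --pt "60 -0.025 -0.18 0 0" --pt "60 -0.025 -0.24 0 0" --pt "60 -0.02 -0.3 0 0"

```text
time_s: 18.52
tool_pos: [0.4467, -0.1104, 0.2375]
tool_rot: [180.0, -0.0, -179.8]
force: [0.8, 0.2, -0.3]
grip_width: 0.059
```

Emit:
servo_tool --pt "60 0.005 -0.06 0 0" --pt "60 0.01 -0.12 0 0" --pt "60 0.015 -0.18 0 0" --pt "60 0.018 -0.23 0 0" --pt "60 0.018 -0.235 0 0"

```text
time_s: 19.15
tool_pos: [0.4276, -0.3479, 0.2367]
tool_rot: [-180.0, -0.1, 179.8]
force: [-0.1, 1.1, -0.9]
grip_width: 0.0595
```

Emit:
servo_tool --pt "60 0 0 0 0" --pt "60 0 0 0 0"

```text
time_s: 19.4
tool_pos: [0.4305, -0.3418, 0.2379]
tool_rot: [180.0, -0.0, -179.7]
force: [0.4, 0.2, -0.1]
grip_width: 0.0593
```

Run:
```python
from h import *
r=imaging.read_camera("wrist");cv2.imwrite("pics/w14.png",r["frame"])
plan(.428,-.355,.18,180)
```

```text
pos [ 0.4305 -0.3419  0.238 ] rot [ 179.98    0.   -179.66] t 19.45 F [ 1.3  0.1 -0.9] w 0.0592 q7 125.3
delta [0.0026, -0.0131, 0.058, 0.006] rows 0.952733088480344 0.03203601640916713
```

View pics/w14.png

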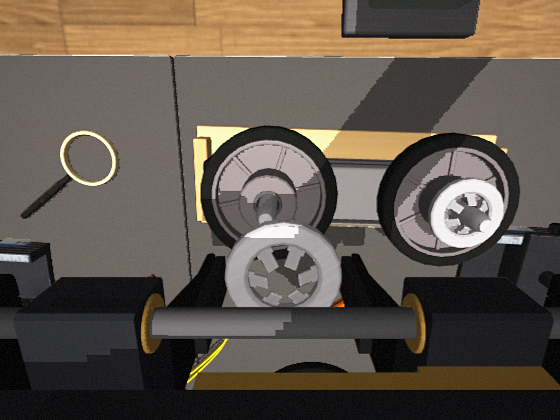

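Run:
```python
from h import *
o=monitor.get_obs();r=imaging.read_camera("wrist");t=o["tool_pos"];print(t)
f=cv2.resize(r["frame"],None,fx=5,fy=5,interpolation=cv2.INTER_NEAREST)
ax=(.4285,-.3562)
for (c,R,h,col) in ((ax,.005,.158,(255,0,255)),(ax,.008,.148,(255,0,255)),(ax,.025,.122,(0,255,255)),((t[0]+.0003,t[1]-.0013),.03,t[2]+.006,(0,255,0)),((t[0]+.0003,t[1]-.0013),.018,t[2]+.006,(0,255,0))):
    for a in np.linspace(0,2*np.pi,120):
        uu,vv=proj(r,(c[0]+R*np.cos(a),c[1]+R*np.sin(a),h));cv2.circle(f,(int(5*uu+2),int(5*vv+2)),1,col,-1)
cv2.imwrite("pics/w15c.png",f[800:1400,1100:1800])
```

```text
[ 0.43053139 -0.34193167  0.23803891]
```

View pics/w15c.png

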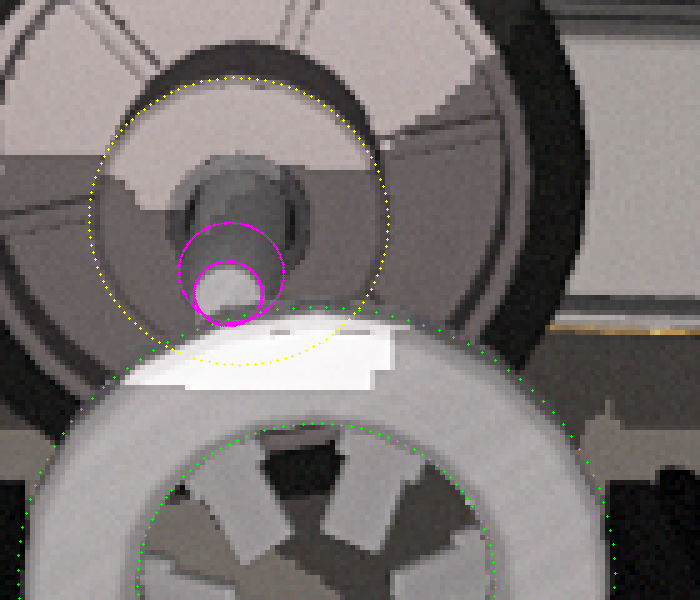

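Emit:
servo_tool --pt "60 0.0024 -0.013 0.0 0" --pt "60 0.0024 -0.013 0.03 0" --pt "60 0.0024 -0.013 0.06 0" --pt "60 0.0024 -0.013 0.075 0" --pt "60 0.0024 -0.013 0.075 0"

```text
time_s: 20.12
tool_pos: [0.4269, -0.3566, 0.1622]
tool_rot: [179.9, -0.1, -179.8]
force: [-0.3, 0.2, -0.8]
grip_width: 0.059
```

Run:
```python
from h import *
imaging.read_camera("wrist")
plan(.4282,-.3549,.148,180)
r=imaging.read_camera("wrist");cv2.imwrite("pics/w16.png",cv2.resize(r["frame"][200:320,200:360],None,fx=5,fy=5,interpolation=cv2.INTER_NEAREST))
r=imaging.read_camera("scene");cv2.imwrite("pics/s4.png",cv2.resize(r["frame"][180:300,260:420],None,fx=5,fy=5,interpolation=cv2.INTER_CUBIC))
```

```text
pos [ 0.4276 -0.3571  0.1634] rot [-1.7998e+02  1.0000e-02 -1.7982e+02] t 20.18 F [ 0.7  0.6 -0.3] w 0.0595 q7 126.1
delta [-0.0006, 0.0022, 0.0154, 0.0031] rows 0.24883459008812145 0.01672286152500346
```

View pics/w16.png

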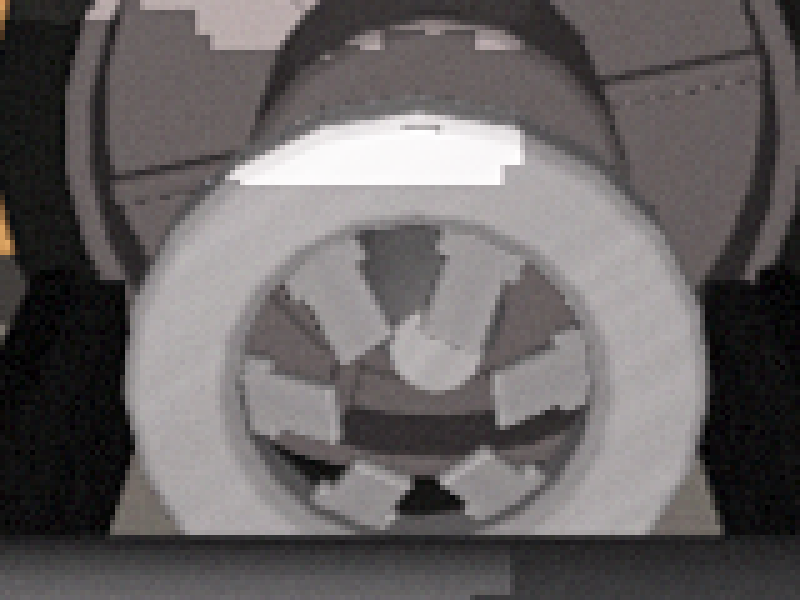

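View pics/s4.png

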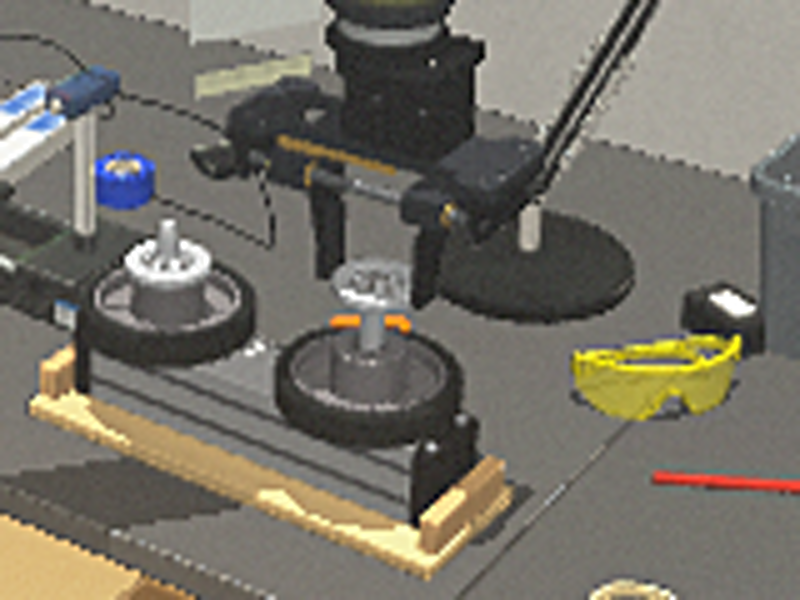

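Emit:
servo_tool --pt "60 -0.0005 0.0021 0.004 0" --pt "60 -0.0005 0.0021 0.008 0" --pt "60 -0.0005 0.0021 0.008 0"

```text
time_s: 20.65
tool_pos: [0.4278, -0.3544, 0.1547]
tool_rot: [180.0, -0.0, -179.8]
force: [0.1, -0.4, -0.4]
grip_width: 0.0592
```

Run:
```python
from h import *
imaging.read_camera("wrist")
plan(.4282,-.3549,.148,180)
r=imaging.read_camera("wrist");cv2.imwrite("pics/w17.png",cv2.resize(r["frame"][200:320,200:360],None,fx=5,fy=5,interpolation=cv2.INTER_NEAREST))
```

```text
pos [ 0.4279 -0.3545  0.1549] rot [ 1.8000e+02 -2.0000e-02 -1.7981e+02] t 20.7 F [ 0.1  0.2 -1.6] w 0.0592 q7 125.9
delta [-0.0003, -0.0004, 0.0069, 0.0033] rows 0.11027855532836851 0.017694262990982628
```

View pics/w17.png

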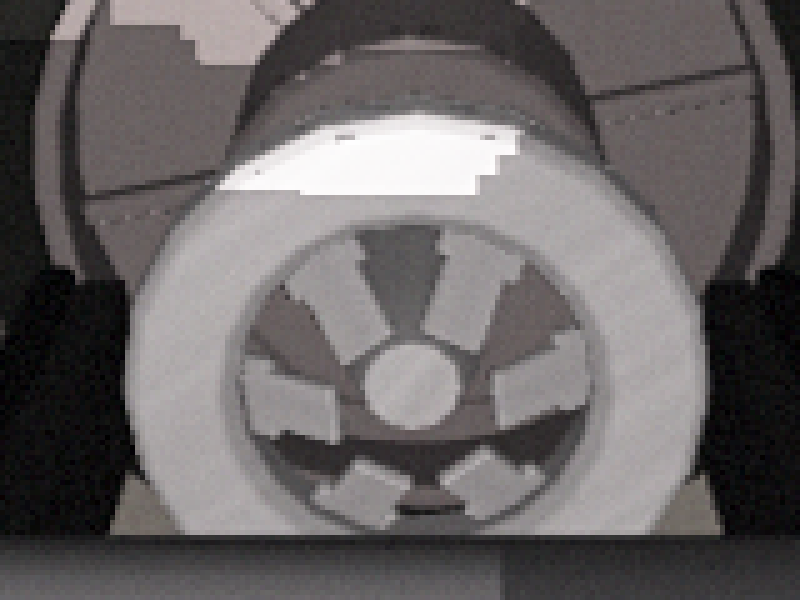

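Run:
```python
from h import *
o=monitor.get_obs();r=imaging.read_camera("wrist");t=o["tool_pos"];print(t)
f=cv2.resize(r["frame"],None,fx=5,fy=5,interpolation=cv2.INTER_NEAREST)
ax=(.4285,-.3562)
n=(t[0]+.0003,t[1]-.0013)
for (c,R,h,col) in ((ax,.005,.158,(255,0,255)),(n,.0068,t[2]+.009,(0,255,255)),(n,.03,t[2]+.006,(0,255,0)),(n,.018,t[2]+.006,(0,255,0))):
    for a in np.linspace(0,2*np.pi,120):
        uu,vv=proj(r,(c[0]+R*np.cos(a),c[1]+R*np.sin(a),h));cv2.circle(f,(int(5*uu+2),int(5*vv+2)),1,col,-1)
cv2.imwrite("pics/w17c.png",f[1000:1600,1000:1800])
```

```text
[ 0.42795588 -0.3545957   0.15498723]
```

View pics/w17c.png

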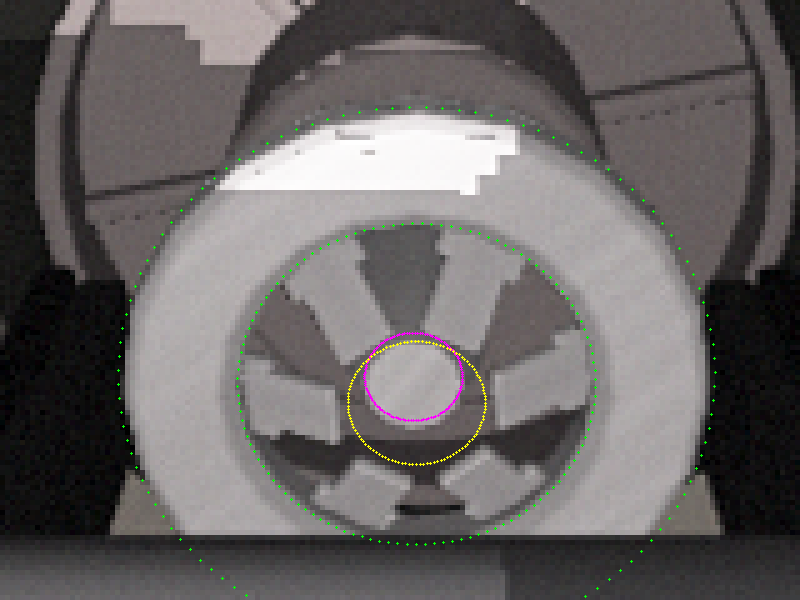

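Emit:
servo_tool --pt "60 -0.0008 -0.0003 0.003 0" --pt "60 -0.0008 -0.0003 0.006 0" --pt "60 -0.0008 -0.0003 0.008 0" --pt "60 -0.0008 -0.0003 0.008 0"

```text
time_s: 21.3
tool_pos: [0.4286, -0.3548, 0.1467]
tool_rot: [180.0, -0.0, -179.8]
force: [-0.8, -0.8, -0.8]
grip_width: 0.0596
```

Run:
```python
from h import *
plan(.4282,-.3549,.148,180)
r=imaging.read_camera("wrist");cv2.imwrite("pics/w18.png",cv2.resize(r["frame"][200:320,200:360],None,fx=5,fy=5,interpolation=cv2.INTER_NEAREST))
```

```text
pos [ 0.4286 -0.3548  0.1467] rot [ 1.7998e+02 -3.0000e-02 -1.7981e+02] t 21.3 F [-0.8 -0.8 -0.8] w 0.0596 q7 125.8
delta [0.0004, -0.0001, -0.0013, 0.0032] rows 0.021864799154597613 0.01731651838955703
```

View pics/w18.png

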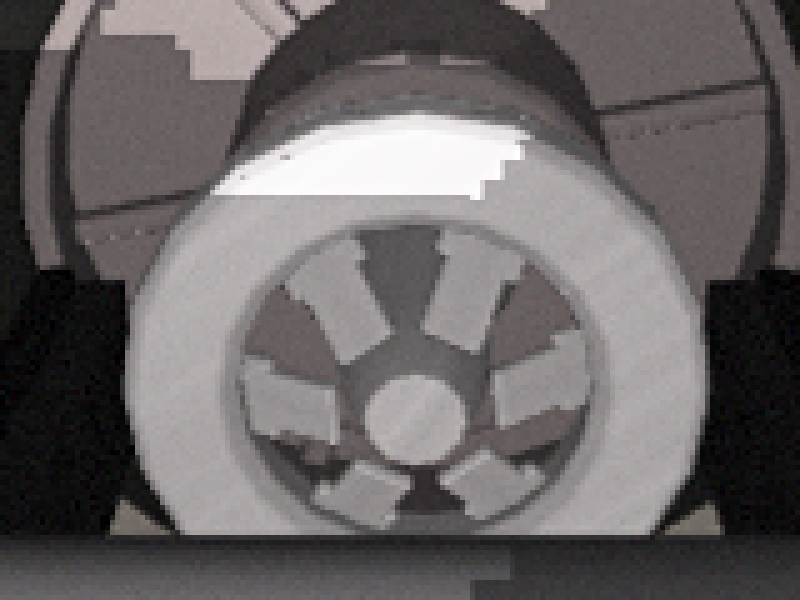

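Emit:
servo_tool --pt "60 0 0 0.001 0" --pt "60 0 0 0.002 0" --pt "72 0 0 0.002 0" --pt "80 0 0 0.002 0" --pt "80 0 0 0.002 0"

```text
time_s: 21.98
tool_pos: [0.4291, -0.3549, 0.1452]
tool_rot: [-180.0, 0.0, -179.8]
force: [0.6, -0.5, 0.4]
grip_width: 0.0686
```

Run:
```python
from h import *
plan(.4282,-.3549,.148,180)
r=imaging.read_camera("wrist");cv2.imwrite("pics/w19.png",cv2.resize(r["frame"][200:320,200:360],None,fx=5,fy=5,interpolation=cv2.INTER_NEAREST))
r=imaging.read_camera("scene");cv2.imwrite("pics/s5.png",cv2.resize(r["frame"][180:300,260:420],None,fx=5,fy=5,interpolation=cv2.INTER_CUBIC))
```

```text
pos [ 0.4291 -0.3549  0.1452] rot [-1.7998e+02  3.0000e-02 -1.7980e+02] t 21.98 F [ 0.6 -0.5  0.4] w 0.0686 q7 125.8
delta [0.0009, -0.0, -0.0028, 0.0034] rows 0.047731295858973795 0.018377351394621422
```

View pics/w19.png

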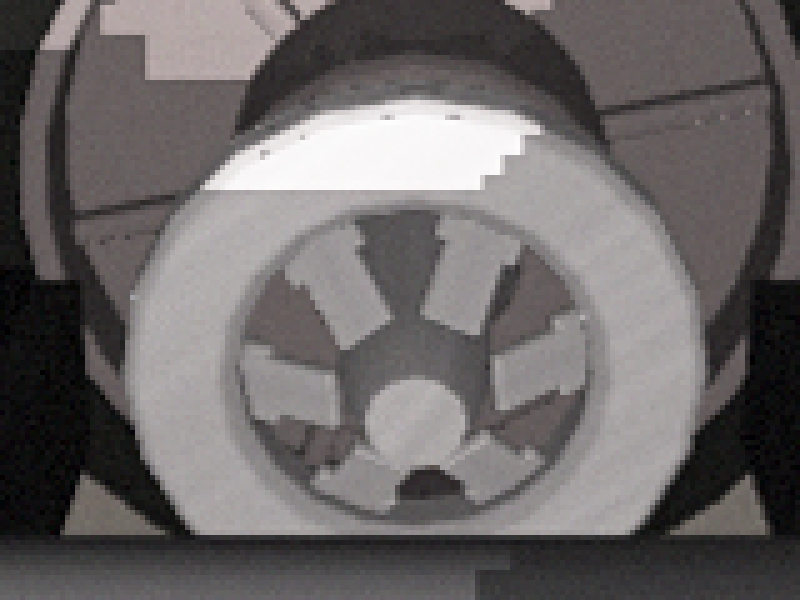

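View pics/s5.png

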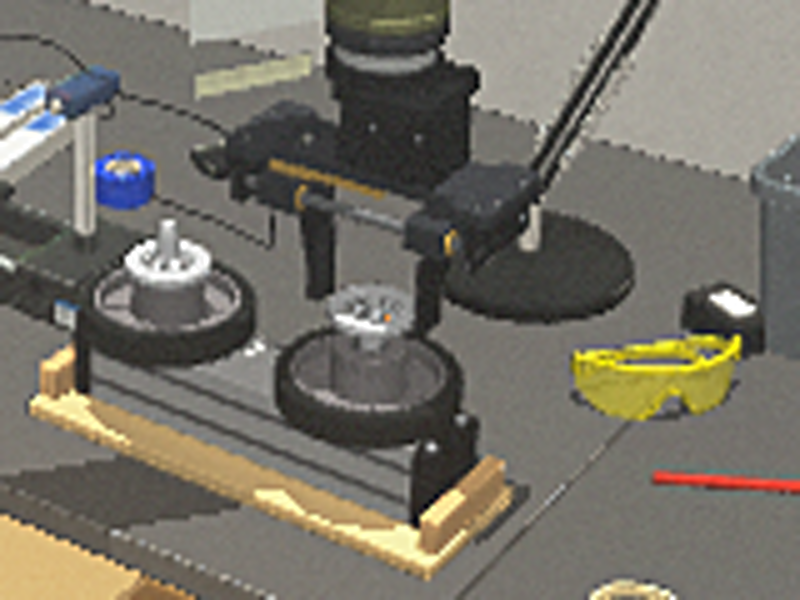

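The nut hangs on the taper: the tip disc is at crop (415,420) inside the teeth, and the fingers are clear on both sides. Now I'll go up and fetch the driver.

Emit:
servo_tool --pt "80 0 0 -0.01 0" --pt "90 0 0 -0.05 0" --pt "100 0 0 -0.11 0" --pt "100 0 0 -0.13 0" --pt "100 0 0 -0.13 0"

```text
time_s: 22.7
tool_pos: [0.4298, -0.3556, 0.2777]
tool_rot: [-179.8, 0.2, -179.8]
force: [-0.1, 0.8, -0.8]
grip_width: 0.0865
```

Run:
```python
from h import *
imaging.read_camera("side")
o=monitor.get_obs();r=imaging.read_camera("wrist");P=cloud(r)
cv2.imwrite("pics/w20.png",cv2.resize(r["frame"][100:300,180:400],None,fx=3,fy=3,interpolation=cv2.INTER_NEAREST))
plan(.45,0,.28,180)
for a,b,R in ((.146,.157,.05),(.115,.127,.03),(.095,.106,.07)):
    m=(P[...,2]>a)&(P[...,2]<b)&(np.hypot(P[...,0]-.428,P[...,1]+.356)<R);q=P[m]
    print(len(q),np.median(q,0),cv2.minEnclosingCircle(q[:,:2].astype(np.float32)))
    if a>.14:
        A=np.c_[q[:,:2]-q[:,:2].mean(0),np.ones(len(q))];k=(q[:,2]<.153);print(np.linalg.lstsq(A[k],q[k,2],rcond=None)[0])
```

```text
pos [ 0.4285 -0.3546  0.2743] rot [ 1.7997e+02 -5.0000e-02 -1.7981e+02] t 22.8 F [ 0.5  0.6 -1.2] w 0.0871 q7 126.3
delta [-0.0227, 0.3545, -0.0057, 0.0032] rows 5.685060031429546 0.017386619717086285
2975 [ 0.42726265 -0.35710773  0.1497908 ] ((0.4290267527103424, -0.35671159625053406), 0.030002376064658165)
[-0.00494643 -0.0116188   0.1496565 ]
383 [ 0.43204921 -0.35625422  0.12214189] ((0.42790380120277405, -0.35656845569610596), 0.024851402267813683)
4890 [ 0.41820142 -0.35616207  0.10175118] ((0.4282974898815155, -0.356275737285614), 0.06218210235238075)
```

View pics/w20.png

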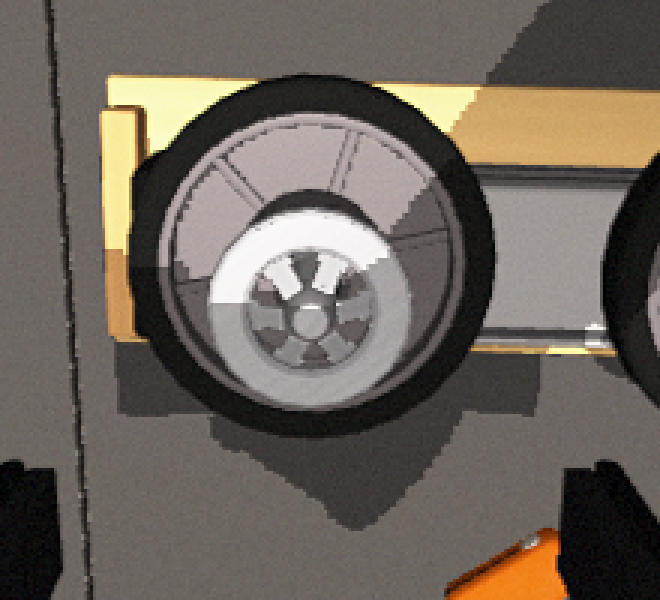

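Emit:
servo_tool --pt "100 -0.01 0.06 0 0" --pt "100 -0.02 0.12 0 0" --pt "100 -0.023 0.18 0 0" --pt "100 -0.023 0.24 0 0" --pt "100 -0.023 0.3 0 0"

```text
time_s: 23.42
tool_pos: [0.4496, -0.0528, 0.2732]
tool_rot: [180.0, -0.2, -179.8]
force: [0.7, 0.2, 0.5]
grip_width: 0.0874
```

Emit:
servo_tool --pt "100 0 0.06 0 0" --pt "100 0 0.12 0 0" --pt "100 0.01 0.18 0 0" --pt "100 0.02 0.24 0 0" --pt "100 0.03 0.3 0 0"

```text
time_s: 24.05
tool_pos: [0.4185, 0.2463, 0.2734]
tool_rot: [-179.9, -0.1, -179.8]
force: [0.4, 0.7, -0.5]
grip_width: 0.0873
```

Emit:
servo_tool --pt "100 0 0.06 0.01 0" --pt "100 0.01 0.12 0.02 0" --pt "100 0.01 0.14 0.03 0" --pt "100 0.01 0.14 0.03 0" --pt "100 0.01 0.14 0.03 0"

```text
time_s: 24.68
tool_pos: [0.4097, 0.3836, 0.2442]
tool_rot: [-179.9, -0.1, -179.9]
force: [0.4, 0.4, -0.4]
grip_width: 0.0868
```

Run:
```python
from h import *
o=monitor.get_obs();r=imaging.read_camera("wrist");cv2.imwrite("pics/w21.png",r["frame"]);P=cloud(r)
plan(.412,.402,.25,180)
for a,b,R in ((.109,.12,.05),(.05,.06,.06)):
    m=(P[...,2]>a)&(P[...,2]<b)&(np.hypot(P[...,0]-.412,P[...,1]-.402)<R);q=P[m]
    print(len(q),np.median(q,0),cv2.minEnclosingCircle(q[:,:2].astype(np.float32)))
```

```text
pos [0.4101 0.3835 0.2447] rot [-179.92   -0.   -179.94] t 24.73 F [-0.4 -0.5  0. ] w 0.0868 q7 36.2
delta [-0.0019, 0.0185, -0.0053, 0.0011] rows 0.31035082502319844 0.005959753463894597
919 [0.41492755 0.39291739 0.11485782] ((0.41645899415016174, 0.39320769906044006), 0.01590321771800518)
1026 [0.40409577 0.39125929 0.05493751] ((0.41624361276626587, 0.39340344071388245), 0.027805594727396965)
```

View pics/w21.png

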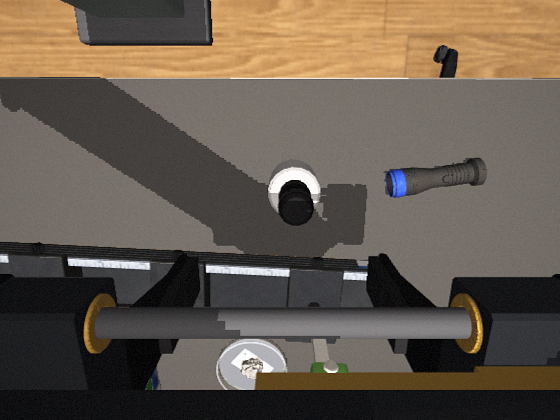

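Emit:
servo_tool --pt "100 -0.0056 0.011 0.04 0" --pt "100 -0.0056 0.011 0.09 0" --pt "100 -0.0056 0.011 0.14 0" --pt "100 -0.0056 0.011 0.17 0" --pt "100 -0.0056 0.011 0.178 0"

```text
time_s: 25.35
tool_pos: [0.4152, 0.3935, 0.0655]
tool_rot: [-179.8, -0.1, -179.9]
force: [-0.7, -0.5, 0.7]
grip_width: 0.0869
```

Emit:
servo_tool --pt "60 0 0 0 0" --pt "45 0 0 0 0" --pt "30 0 0 0 0" --pt "30 0 0 0 0" --pt "30 0 0 0 0" --grip_force 10

```text
time_s: 25.98
tool_pos: [0.4151, 0.3962, 0.0672]
tool_rot: [180.0, 0.0, -179.8]
force: [-0.0, 0.1, -0.1]
grip_width: 0.0452
```

Emit:
servo_tool --pt "28 0 0 0 0" --pt "28 0 0 0 0" --pt "28 0 0 0 0" --grip_force 50

```text
time_s: 26.35
tool_pos: [0.415, 0.3959, 0.0669]
tool_rot: [-180.0, -0.0, -179.8]
force: [-0.2, -1.5, -0.5]
grip_width: 0.0314
```

Run:
```python
from h import *
plan(.412,.402,.25,180)
o=monitor.get_obs();r=imaging.read_camera("wrist");cv2.imwrite("pics/w22.png",r["frame"]);P=cloud(r)
for a,b,R in ((.111,.12,.02),(.05,.06,.06)):
    m=(P[...,2]>a)&(P[...,2]<b)&(np.hypot(P[...,0]-.416,P[...,1]-.393)<R);q=P[m]
    print(len(q),np.median(q,0),cv2.minEnclosingCircle(q[:,:2].astype(np.float32)))
```

```text
pos [0.415  0.3959 0.0669] rot [-1.7997e+02 -1.0000e-02 -1.7982e+02] t 26.35 F [-0.2 -1.5 -0.5] w 0.0314 q7 28.2
delta [0.0029, 0.0062, -0.1831, 0.0031] rows 2.932251812266059 0.016586486334923895
1978 [0.42081376 0.39343082 0.11504069] ((0.4159596562385559, 0.3929944336414337), 0.02004498615860939)
2629 [0.3997325  0.39398783 0.05498001] ((0.4111214876174927, 0.39365512132644653), 0.027247631922364235)
```

View pics/w22.png

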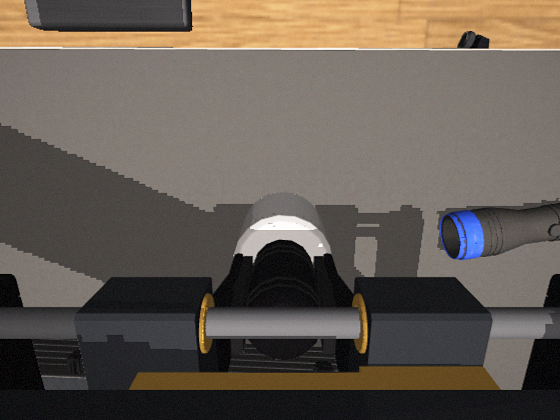

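Emit:
servo_tool --pt "28 0 0 -0.02 0" --pt "28 0 0 -0.08 0" --pt "28 0 0 -0.14 0" --pt "28 0 0 -0.2 0" --pt "28 0 -0.03 -0.2 0"

```text
time_s: 27.02
tool_pos: [0.415, 0.3711, 0.2736]
tool_rot: [179.5, 0.4, -179.5]
force: [-0.3, -0.3, -3.2]
grip_width: 0.0313
```

Emit:
servo_tool --pt "28 -0.005 -0.06 0 0" --pt "28 -0.01 -0.12 0 0" --pt "28 -0.015 -0.18 0 0" --pt "28 -0.02 -0.24 0 0" --pt "28 -0.03 -0.3 0 0"

```text
time_s: 27.65
tool_pos: [0.4457, 0.065, 0.2683]
tool_rot: [-179.9, 0.1, -179.7]
force: [1.1, -0.0, -2.8]
grip_width: 0.0311
```

Emit:
servo_tool --pt "28 0 -0.06 0 0" --pt "28 0 -0.12 0 0" --pt "28 0.005 -0.18 0 0" --pt "28 0.01 -0.24 0 0" --pt "28 0.015 -0.3 0 0"

```text
time_s: 28.28
tool_pos: [0.432, -0.235, 0.2682]
tool_rot: [-180.0, 0.1, -179.7]
force: [0.7, -0.5, -2.6]
grip_width: 0.0313
```

Run:
```python
from h import *
plan(.4274,-.355,.265,180)
```

```text
pos [ 0.432  -0.235   0.2682] rot [-1.7997e+02  1.0000e-01 -1.7973e+02] t 28.27 F [ 0.7 -0.5 -2.6] w 0.0313 q7 116.2
delta [0.0052, -0.12, 0.0032, 0.0047] rows 1.9226702133217437 0.02530089501643331
```

Emit:
servo_tool --pt "28 0.003 -0.06 0 0" --pt "28 0.0048 -0.115 0 0" --pt "28 0.0048 -0.12 0 0" --pt "28 0.0048 -0.12 0 0"

```text
time_s: 28.78
tool_pos: [0.4279, -0.3531, 0.2673]
tool_rot: [179.9, 0.0, -179.8]
force: [0.1, 1.2, -3.2]
grip_width: 0.0311
```

Run:
```python
from h import *
imaging.read_camera("side")
o=monitor.get_obs();r=imaging.read_camera("wrist");cv2.imwrite("pics/w23.png",r["frame"]);P=cloud(r);T=r["world_from_camera"]
plan(.4274,-.355,.265,180);t=o["tool_pos"]
z0=t[2]-.0669
for a,b,R in ((z0+.05,z0+.058,.04),):
    m=(P[...,2]>a)&(P[...,2]<b)&(np.hypot(P[...,0]-t[0],P[...,1]-t[1])<R);q=P[m]
    print(z0,len(q),np.median(q,0),q.min(0),q.max(0),cv2.minEnclosingCircle(q[:,:2].astype(np.float32)))
r=imaging.read_camera("scene");cv2.imwrite("pics/s6.png",cv2.resize(r["frame"][160:280,260:420],None,fx=5,fy=5,interpolation=cv2.INTER_CUBIC))
```

```text
pos [ 0.4285 -0.3519  0.2675] rot [ 1.7996e+02  5.0000e-02 -1.7965e+02] t 28.88 F [ 0.1 -0.1 -3.7] w 0.0311 q7 126.0
delta [0.0011, -0.0031, 0.0025, 0.0061] rows 0.06683510464024425 0.0329238881408162
0.20051242780471962 2557 [ 0.41297265 -0.3540425   0.25552652] [ 0.40183866 -0.38139848  0.25053273] [ 0.42920861 -0.32734821  0.25844372] ((0.424053430557251, -0.35442474484443665), 0.02720990963280201)
```

View pics/w23.png

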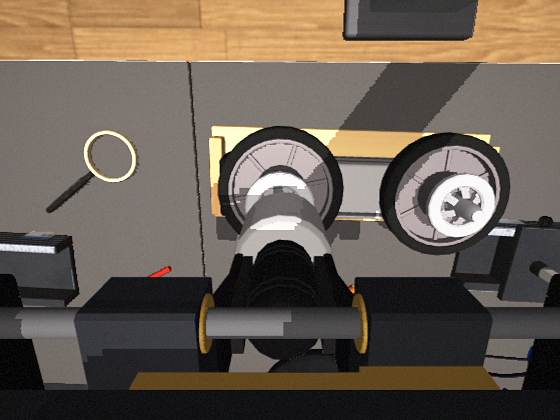

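View pics/s6.png

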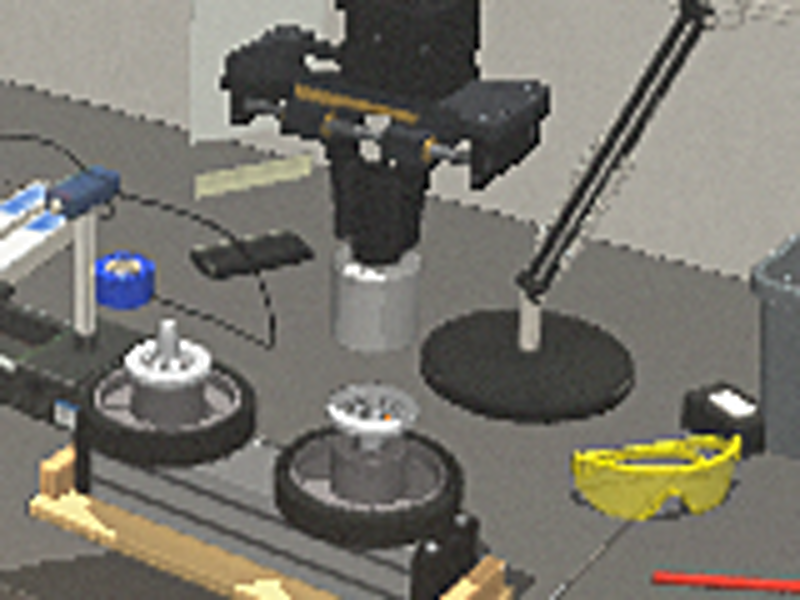

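Emit:
servo_tool --pt "28 0.0009 -0.0025 0.0 0" --pt "28 0.0009 -0.0025 0.015 0" --pt "28 0.0009 -0.0025 0.03 0" --pt "28 0.0009 -0.0025 0.04 0" --pt "28 0.0009 -0.0025 0.043 0" --grip_force 60

```text
time_s: 29.55
tool_pos: [0.4261, -0.3559, 0.2225]
tool_rot: [179.9, -0.1, -179.8]
force: [-0.3, 0.2, -2.6]
grip_width: 0.0313
```

Run:
```python
from h import *
imaging.read_camera("side")
o=monitor.get_obs();r=imaging.read_camera("wrist");cv2.imwrite("pics/w24.png",r["frame"]);P=cloud(r)
plan(.4276,-.3544,.2175,180)
r=imaging.read_camera("scene");cv2.imwrite("pics/s7.png",cv2.resize(r["frame"][180:280,280:400],None,fx=6,fy=6,interpolation=cv2.INTER_CUBIC))
```

```text
pos [ 0.4266 -0.3563  0.2236] rot [ 1.7998e+02 -3.0000e-02 -1.7982e+02] t 29.65 F [ 0.1 -0.1 -3.5] w 0.0313 q7 126.1
delta [-0.001, 0.0019, 0.0061, 0.0032] rows 0.10317526975192604 0.016995190657500256
```

View pics/w24.png

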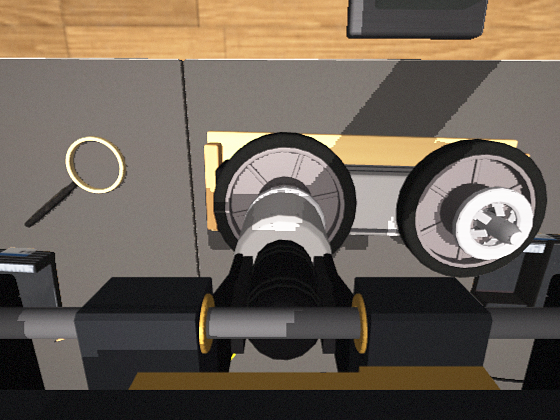

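View pics/s7.png

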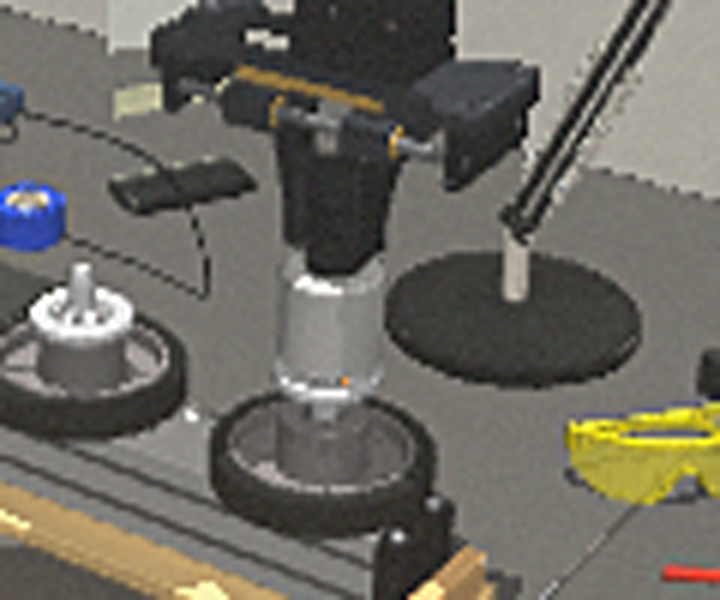

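Emit:
servo_tool --pt "28 -0.001 0.0019 0.0 0" --pt "28 -0.001 0.0019 0.003 0" --pt "28 -0.001 0.0019 0.006 0"

```text
time_s: 30.08
tool_pos: [0.4278, -0.3545, 0.218]
tool_rot: [-180.0, 0.0, -179.8]
force: [0.6, 0.3, -2.6]
grip_width: 0.0314
```

Emit:
servo_tool --pt "28 0 0 0.001 0" --pt "28 0 0 0.002 0" --pt "28 0 0 0.003 0"

```text
time_s: 30.45
tool_pos: [0.4278, -0.3545, 0.2158]
tool_rot: [-180.0, 0.0, -179.8]
force: [-1.4, 1.2, 4.0]
grip_width: 0.0312
```

Emit:
servo_tool --pt "28 0 0 0.001 0" --pt "28 0 0 0.002 0" --pt "28 0 0 0.003 0" --pt "28 0 0 0.004 0"

```text
time_s: 30.95
tool_pos: [0.4283, -0.3547, 0.2117]
tool_rot: [-179.9, 0.1, -179.8]
force: [-0.5, -0.4, 2.9]
grip_width: 0.0311
```

Emit:
servo_tool --pt "28 0 0 0.001 0" --pt "28 0 0 0.002 0" --pt "28 0 0 0.003 0" --pt "28 0 0 0.004 0"

```text
time_s: 31.45
tool_pos: [0.428, -0.3548, 0.2071]
tool_rot: [-180.0, 0.0, -179.8]
force: [0.1, -0.4, 4.8]
grip_width: 0.0313
```

Emit:
servo_tool --pt "28 0 0 0.001 0" --pt "28 0 0 0.002 0" --pt "28 0 0 0.003 0"

```text
time_s: 31.82
tool_pos: [0.4277, -0.3547, 0.204]
tool_rot: [-180.0, 0.0, -179.8]
force: [1.0, -0.0, 1.9]
grip_width: 0.0312
```

Run:
```python
from h import *
plan(.4276,-.3544,.197,180)
r=imaging.read_camera("scene");cv2.imwrite("pics/s8.png",cv2.resize(r["frame"][180:280,280:400],None,fx=6,fy=6,interpolation=cv2.INTER_CUBIC))
r=imaging.read_camera("wrist");cv2.imwrite("pics/w25.png",cv2.resize(r["frame"][120:320,180:400],None,fx=3,fy=3,interpolation=cv2.INTER_CUBIC))
```

```text
pos [ 0.4277 -0.3547  0.204 ] rot [-1.7998e+02  1.0000e-02 -1.7982e+02] t 31.82 F [ 1.  -0.   1.9] w 0.0312 q7 125.7
delta [0.0001, 0.0003, 0.007, 0.0031] rows 0.11244629495573771 0.016720854486059217
```

View pics/s8.png

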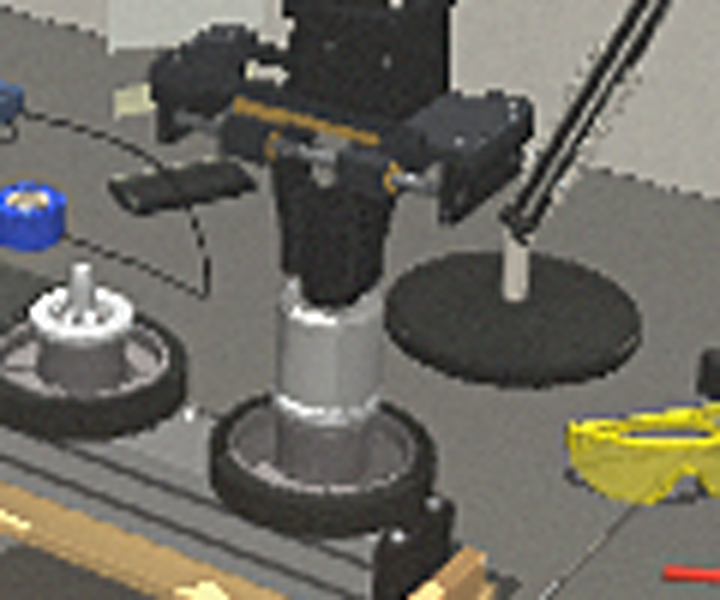

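View pics/w25.png

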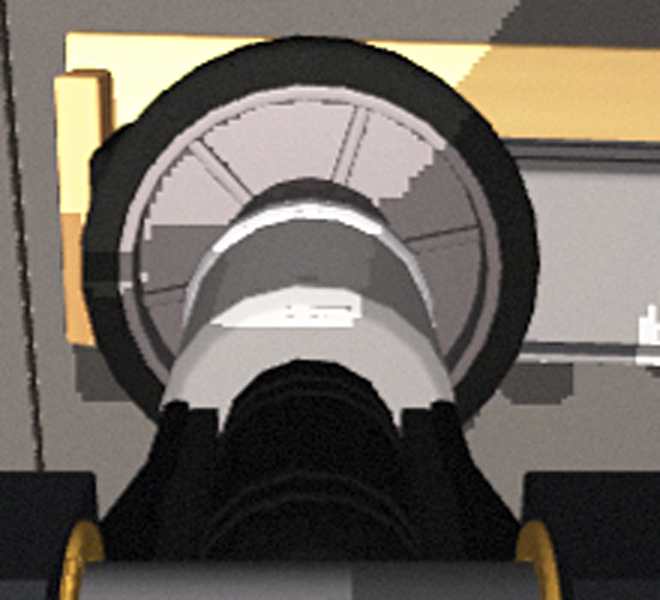

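Emit:
servo_tool --pt "28 0 0 0.002 0" --pt "28 0 0 0.003 0" --pt "28 0 0 0.004 0" --pt "28 0 0 0.005 0"

```text
time_s: 32.42
tool_pos: [0.4277, -0.3546, 0.1988]
tool_rot: [-180.0, 0.0, -179.8]
force: [0.7, -1.1, 1.9]
grip_width: 0.0312
```

Emit:
servo_tool --pt "28 0 0 0.001 0" --pt "28 0 0 0.002 0"

```text
time_s: 32.67
tool_pos: [0.4277, -0.3546, 0.1977]
tool_rot: [-180.0, 0.0, -179.8]
force: [-2.3, 0.2, 9.6]
grip_width: 0.0312
```

Emit:
servo_tool --pt "28 0 0 0.001 0" --pt "28 0 0 0.002 0" --pt "28 0 0 0.002 0"

```text
time_s: 33.05
tool_pos: [0.4278, -0.3546, 0.1976]
tool_rot: [-179.9, 0.0, -179.8]
force: [-3.5, 1.9, 14.5]
grip_width: 0.0316
```

Run:
```python
from h import *
plan(.4276,-.3544,.197,180)
r=imaging.read_camera("scene");cv2.imwrite("pics/s9.png",cv2.resize(r["frame"][180:280,280:400],None,fx=6,fy=6,interpolation=cv2.INTER_CUBIC))
```

```text
pos [ 0.4278 -0.3546  0.1976] rot [-1.7994e+02  5.0000e-02 -1.7983e+02] t 33.05 F [-3.5  1.9 14.5] w 0.0316 q7 125.7
delta [0.0002, 0.0002, 0.0006, 0.003] rows 0.0104180967757981 0.015993290715642025
```

View pics/s9.png

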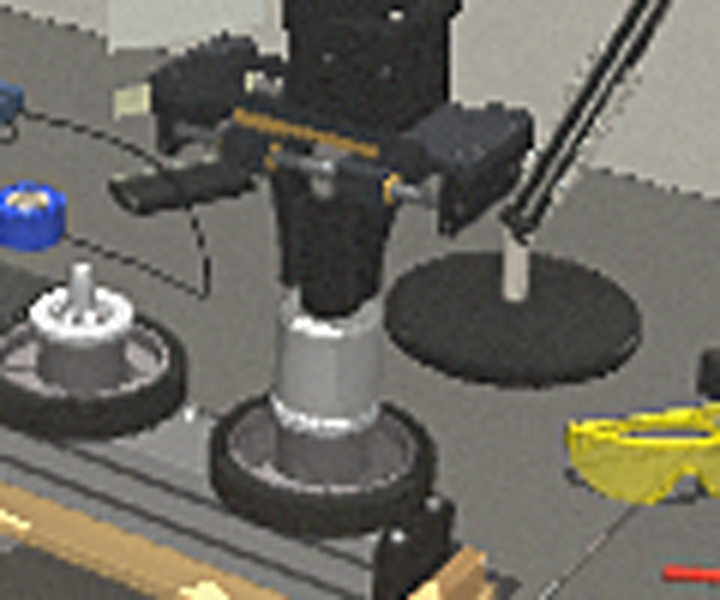

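Emit:
servo_tool --pt "28 0 0 0.0015 0" --pt "28 0 0 0.0015 0" --pt "28 0 0 0.0015 0"

```text
time_s: 33.48
tool_pos: [0.4279, -0.3546, 0.1976]
tool_rot: [-179.9, 0.1, -179.8]
force: [-3.7, 2.7, 19.9]
grip_width: 0.0314
```

Emit:
servo_tool --pt "28 0 0 -0.004 0" --pt "28 0 0 -0.01 0" --pt "28 0 0 -0.03 0" --pt "28 0 0 -0.075 0" --pt "28 0 0 -0.085 0"

```text
time_s: 34.1
tool_pos: [0.4286, -0.3551, 0.2805]
tool_rot: [-179.9, 0.1, -179.8]
force: [0.8, -1.0, -2.1]
grip_width: 0.0309
```

Emit:
servo_tool --pt "28 0 0.03 0 0" --pt "28 -0.01 0.09 0 0" --pt "28 -0.01 0.11 0 0" --pt "28 -0.01 0.11 0 0"

```text
time_s: 34.6
tool_pos: [0.4371, -0.2427, 0.2773]
tool_rot: [180.0, -0.1, -179.6]
force: [0.5, -0.2, -2.7]
grip_width: 0.031
```

Run:
```python
from h import *
r=imaging.read_camera("side");cv2.imwrite("pics/sd9.png",cv2.resize(r["frame"][140:260,280:400],None,fx=5,fy=5,interpolation=cv2.INTER_CUBIC))
o=monitor.get_obs();r=imaging.read_camera("wrist");P=cloud(r);cv2.imwrite("pics/w26.png",r["frame"])
plan(.45,0,.28,180)
for a,b,R in ((.126,.1335,.036),(.095,.106,.07)):
    m=(P[...,2]>a)&(P[...,2]<b)&(np.hypot(P[...,0]-.428,P[...,1]+.356)<R);q=P[m]
    print(len(q),np.median(q,0),cv2.minEnclosingCircle(q[:,:2].astype(np.float32)))
    A=np.c_[q[:,:2]-q[:,:2].mean(0),np.ones(len(q))];print(np.linalg.lstsq(A,q[:,2],rcond=None)[0])
```

```text
pos [ 0.4365 -0.2457  0.2776] rot [-1.7997e+02 -9.0000e-02 -1.7989e+02] t 34.7 F [-0.  -0.8 -2.5] w 0.0313 q7 116.6
delta [-0.0139, 0.2457, -0.0024, 0.0019] rows 3.9379823614518115 0.01010144770397698
2538 [ 0.42611805 -0.35319252  0.13097448] ((0.429215669631958, -0.3562864363193512), 0.030215082690119743)
[ 0.00382223 -0.00729365  0.13077038]
5294 [ 0.41988847 -0.35418201  0.10172687] ((0.4280657172203064, -0.35601145029067993), 0.06213001906871796)
[ 0.00097249 -0.00178975  0.1014554 ]
```

View pics/w26.png

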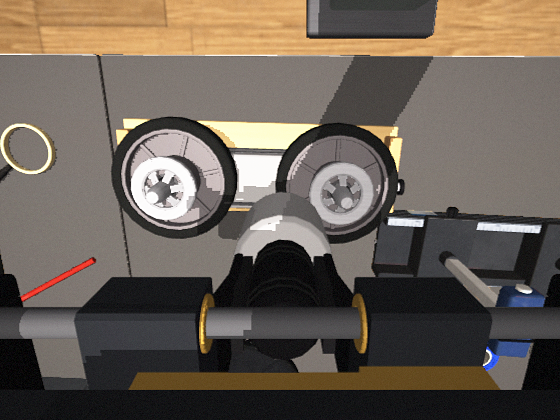

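View pics/sd9.png

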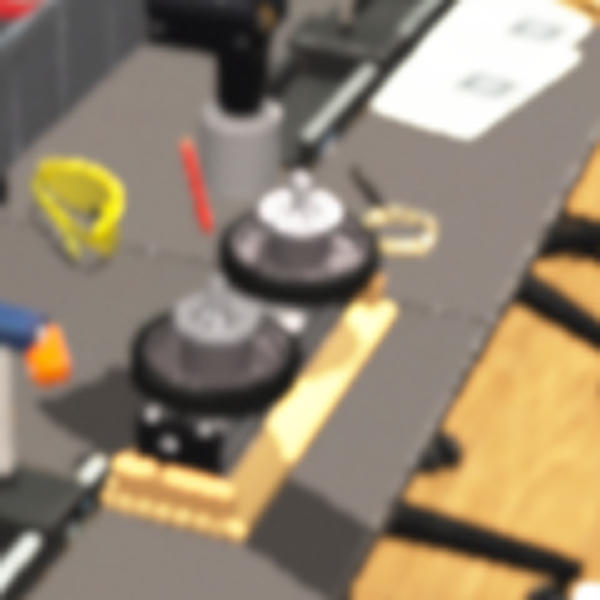

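Emit:
servo_tool --pt "28 -0.01 0.06 0 0" --pt "28 -0.015 0.12 0 0" --pt "28 -0.015 0.18 0 0" --pt "28 -0.01 0.24 0 0" --pt "28 -0.005 0.3 0 0"

```text
time_s: 35.33
tool_pos: [0.4417, 0.0555, 0.2783]
tool_rot: [-180.0, 0.0, 180.0]
force: [1.0, -0.3, -2.6]
grip_width: 0.0313
```

Emit:
servo_tool --pt "28 0 0.06 0 0" --pt "28 0.01 0.12 0.03 0" --pt "28 0.015 0.18 0.08 0" --pt "28 0.02 0.195 0.13 0" --pt "28 0.02 0.195 0.17 0"

```text
time_s: 35.95
tool_pos: [0.4208, 0.2515, 0.1067]
tool_rot: [179.9, -0.0, -179.7]
force: [1.2, -0.8, -2.7]
grip_width: 0.0309
```

Emit:
servo_tool --pt "28 0 0 0.015 0" --pt "28 0 0 0.02 0" --pt "28 0 0 0.02 0"

```text
time_s: 36.33
tool_pos: [0.4224, 0.2502, 0.0898]
tool_rot: [180.0, 0.1, -179.9]
force: [-0.2, -0.2, -2.7]
grip_width: 0.0309
```

Run:
```python
from h import *
r=imaging.read_camera("side");cv2.imwrite("pics/sd10.png",cv2.resize(r["frame"][200:360,200:360],None,fx=3.7,fy=3.7,interpolation=cv2.INTER_CUBIC))
plan(.425,.25,.067,180)
```

```text
pos [0.4225 0.2504 0.0901] rot [ 1.7996e+02  1.6000e-01 -1.7992e+02] t 36.38 F [ 0.2 -0.7 -2.8] w 0.0311 q7 49.0
delta [-0.0025, -0.0004, 0.0231, 0.0015] rows 0.3715357971548477 0.007909285568296766
```

View pics/sd10.png

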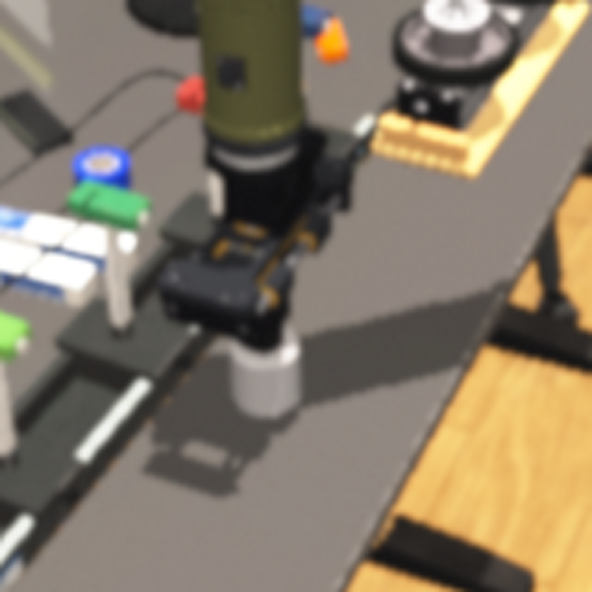

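The bench under the driver is clear, so I'll lower it gently.

Emit:
servo_tool --pt "28 0 0 0.008 0" --pt "28 0 0 0.015 0" --pt "28 0 0 0.02 0" --pt "28 0 0 0.021 0"

```text
time_s: 36.88
tool_pos: [0.4204, 0.2504, 0.067]
tool_rot: [-180.0, -0.1, -179.8]
force: [0.5, -0.5, -2.8]
grip_width: 0.0311
```

Emit:
servo_tool --pt "28 0 0 0.001 0" --pt "28 0 0 0.002 0" --pt "28 0 0 0.002 0"

```text
time_s: 37.25
tool_pos: [0.4208, 0.2506, 0.0668]
tool_rot: [-179.9, -0.0, -179.8]
force: [-4.2, -3.0, 9.4]
grip_width: 0.0314
```

Emit:
servo_tool --pt "28 0 0 -0.0015 0" --pt "45 0 0 -0.0015 0" --pt "70 0 0 -0.0015 0" --pt "100 0 0 -0.0015 0" --pt "100 0 0 -0.0015 0"

```text
time_s: 37.88
tool_pos: [0.4208, 0.2505, 0.067]
tool_rot: [180.0, 0.0, -179.8]
force: [1.1, -1.2, -0.8]
grip_width: 0.061
```

Emit:
servo_tool --pt "100 0 0 -0.03 0" --pt "100 0 0 -0.09 0" --pt "100 0 0 -0.15 0" --pt "100 0 0 -0.18 0" --pt "100 0 0 -0.18 0"

```text
time_s: 38.5
tool_pos: [0.4221, 0.2513, 0.2495]
tool_rot: [179.9, 0.3, -179.8]
force: [-0.0, 0.3, -0.3]
grip_width: 0.087
```

Run:
```python
from h import *
s=imaging.read_camera("side");cv2.imwrite("pics/sd11.png",cv2.resize(s["frame"][150:420,180:400],None,fx=2.2,fy=2.2,interpolation=cv2.INTER_CUBIC))
r=imaging.read_camera("wrist");P=cloud(r);plan(.42,.25,.25)
for a,b,R in ((.109,.12,.04),(.05,.06,.05)):
    m=(P[...,2]>a)&(P[...,2]<b)&(np.hypot(P[...,0]-.42,P[...,1]-.249)<R);q=P[m]
    A=np.c_[q[:,:2]-q[:,:2].mean(0),np.ones(len(q))];print(np.median(q,0),cv2.minEnclosingCircle(q[:,:2].astype(np.float32)),np.linalg.lstsq(A,q[:,2],rcond=None)[0])
for l in ["torch","safety_glasses","magnifier"]:
    for x in pinpoint("side",l)[:1]:print(l,x["at"],x["confidence"],ray(s,x["at"],0))
```

```text
pos [0.4205 0.2502 0.2464] rot [-1.7996e+02 -2.0000e-02 -1.7982e+02] t 38.6 F [-0.1 -0.2  0.4] w 0.0867 q7 57.2
delta [0.0005, -0.0002, -0.0036, 0.0] rows 0.05905212444928748 0.0
[0.4209407  0.24942592 0.1148578 ] ((0.42260029911994934, 0.2492659091949463), 0.01587669365108013) [0.0630591  0.00822394 0.11437865]
[0.4106028  0.24941434 0.05495097] ((0.4227268397808075, 0.249101921916008), 0.027870725840330124) [ 0.00787673 -0.0029156   0.05474507]
torch [223.0, 393.2] 0.82 [0.41128263 0.55851075 0.        ]
safety_glasses [295.1, 186.7] 0.61 [ 0.66289204 -0.46040089  0.        ]
magnifier [357.7, 179.0] 0.37 [ 0.4378121  -0.62692509  0.        ]
```

View pics/sd11.png

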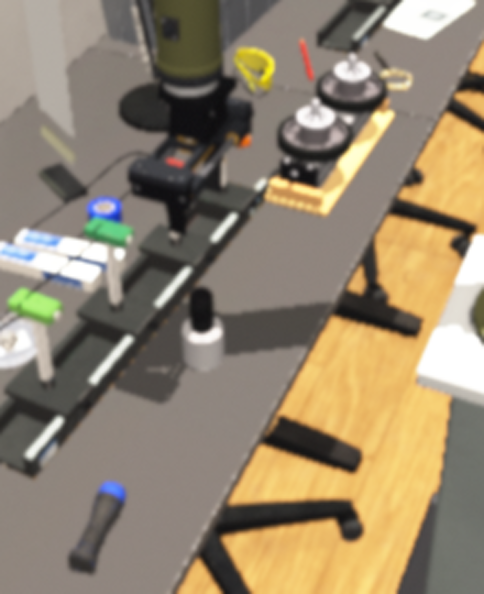

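The side view shows the driver standing upright at crop (203,335). The wheel and nut are on both axles, and the torch, glasses and lens are where they were. I'm handing the job in.

Run:
```python
from cell import ticket
print(ticket.sign_off())
```

```text
the job is handed in; nothing more can be done
None
```

I finished the job and handed it in at about 38.6 s of the 72 s allowed; sign-off gives no verdict.

- **Wheel:** It sits flat on the bare axle's collar. Its tyre top measured 101.7 mm above the bench, against 102 mm expected.
- **Push nut:** I hung it on the taper and let go; its underside was about 63 mm above the seat. The driver then pressed it down until the reaction at the wrist rose to about 20 N with no further movement. Its top measured 131.0 mm, which is the home height, and it is level within 0.01 rad.
- **Driver:** It stands released and upright on clear bench at about (0.42, 0.25). The slope measured on its shoulder is under 0.01 rad.
- **Glasses, lens and torch:** They look unmoved in the side picture. The network's lens position differed by about 5 cm from the start, but at low confidence (0.37). Its glasses position differed by about 2.5 cm at 0.61. I put both down to detector noise, since the arm did not go near either after the start.
- **Less certain:** Part way down the shaft the driver-to-nut force, worked out from the wrist reading plus the driver's weight, was only about 5 to 8 N. That is close to the 5 N limit of step 3.

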